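Load-cell check: hang the weight, hold the selector at its third click

TASK

Pick up the half-kilo weight by its red handle bar, lower it gently onto the load cell's hook so that it hangs straight from the middle of the bar, and let go of it. Then grip the amplifier's red selector knob and turn it clockwise from its off stop, counting clicks, to the third click, without running on over the hump towards the fourth. The knob springs back if released, so finish while still gripping and holding it at the third click for the reading, with everything else on the bench left alone.

Things in the scene. Friction and masses are not known exactly. Their poses are not given: they have to be found in the camera images.
- weight_bar (a point): middle of the check weight's handle, on the axis of its straight red top bar: round, 10 mm thick, running along y, 84 mm free length between the two upright legs (centred at y = +-46 mm, 7.5 mm thick). 88 mm above the disc's underside, 71 mm clear between bar and disc; z up.
- weight: the 0.5 kg check weight, origin at the centre of its underside, z up: a steel disc 84 mm across and 11.5 mm thick with a stiff steel stirrup over it ending in the red bar along y. It stands on the bench at the start. The smaller brass weight is not the one to use.
- hook_seat (a point): lowest point of the hook's seat, on top of its rod, 164 mm above the bench. The hung bar lies here along y, its axis 5 mm above. The hook is an open U of 8 mm rod in the x-z plane; at -x its tip rises to 35 mm above the seat (x = -27 mm), at +x the cell's end face stands at x = 35 mm. Come from -x: bar over the tip, disc below the rod, then lower. x points to the column, z up.
- stand: the fixed load-cell stand, origin on the bench straight below the hook's seat, axes as hook_seat. Beam cell 22 mm wide (y), 165 to 195 mm above the bench, from x = 35 to 173 mm; column at x = 185 to 225 mm, 227 mm high; base plate 300 x 140 x 12 mm, also under the hook. The cell is delicate: do not press on it with 40 N, nor drop the weight onto it from 10 mm.
- amp: the amplifier, fixed: white box, top plate 67 mm above the bench, x = -62 to 172, y = -100 to 100 mm, blue display panel on its -x face. Origin on the bench below the selector's axis. On the plate round the knob a red mark at -x shows off, five black marks follow clockwise, one per click. A stub aerial 122 mm high stands at x = 155, y = 75 mm.
- knob_grip (a point): the red selector knob where to grip it, on its upright axis, 117 mm above the bench: an upright flat wing 50 mm long along x, 14 mm thick along y, from 95 to 129 mm above the bench; its white pointer is at the -x end. The frame turns with the knob, z up.
- knob: the same knob with its star wheel, origin on its axis at the wheel's underside, 74 mm above the bench; axes as knob_grip. Skirt 38 mm across, top at 95 mm; below it the white star wheel, 66 mm across, top at 84 mm, and at the amplifier's +x side the sprung detent roller arm, top at 88 mm.
- selector (a joint): angle in rad, 0 at the off stop (wing along the amplifier's x), growing clockwise seen from above. Clicks every 0.3927 (22.5 deg): first 0.393, second 0.785, third 1.178, fourth 1.571; end stop 1.963. A spring of about 0.1 Nm always pulls it back to 0; detents vary this by 0.05 Nm: resistance falls towards each click and jumps up right after it. Let go, it flies back to 0.
- drum: bystander: red printed flanged drum standing on the bench, 80 mm across the flange, 86 mm tall, origin at the centre of its underside
- driver: bystander: yellow-handled screwdriver 200 mm long lying along its x axis, about 30 mm thick
- clamp: bystander: aluminium shaft clamp block 28 x 44 x 30 mm, origin at the centre of its underside
- small_weight: bystander: brass 0.2 kg weight, disc 46 mm across, 14 mm thick, with a steel stirrup 53 mm tall and 60 mm wide, origin at the centre of its underside
Things that resemble listed ones, but are neither listed nor needed, are in the scene too. Leave any orange look-alike of the weight alone.

How it is judged:
On the way, in this order (a step that is already met when the one before it is completed fails the run):
1. the check weight hangs by its handle from the load cell's hook, let go of and at rest (distance between weight_bar and hook_seat below 0.022 m and contact force between weight and stand above 2.5 N and contact force between weight and the fingers below 0.2 N and angle between weight's own z axis and vertical below 0.26 rad and height (world z) of weight above 0.05 m and linear speed of weight below 0.06 m/s), for 0.3 s.
2. the selector stands at its third click, gripped by the fingers (value of joint selector between 1.0481 and 1.3081 rad and contact force between knob and the fingers above 2 N), for 0.4 s.
At the end, for the whole second after the job is handed in: selector still, within 0.13 rad of its third click (1.178), gripped by the fingers (over 2 N); weight at rest on the hook: bar middle within 22 mm of the seat, tilt under 0.26 rad, underside over 50 mm above the bench, carried by the stand (over 2.5 N), fingers off it (all of step 1 and all of step 2 and velocity of joint selector between -0.15 and 0.15 rad/s); the arm keeps its last pose, push and grip.
It fails at once if the selector ran past the third click, over the hump towards the fourth (beyond 1.40 rad) (value of joint selector above 1.4 rad).
It fails at once if the weight was dropped or slammed onto the load cell instead of lowered (more than 100 N, a fall of about 8 mm) (contact force between weight and stand above 100 N).
It fails at once if the fingers pressed on the load-cell stand with more than 40 N (contact force between the fingers and stand above 40 N).
It fails at once if a bystander (drum, screwdriver, clamp block, small weight) was moved more than 20 mm (distance of any of drum, driver, clamp, small_weight from where it was at the start of the episode above 0.02 m).
It also fails if it takes over 61 s, if anything falls off the work surface, if the arm or the gripper's body presses on something with over 40 N, if the wrist force passes 120 N, or if a joint passes its speed limit or range.

ROBOT

A 6-joint arm with a two-finger parallel gripper is mounted at the origin on the work surface. World frame = base frame: x ahead of the robot, y to its left, z up, the work surface at z = 0. Lengths are in m, angles in rad, forces in N, time in s.
With the tool pointing down it reaches from about 0.25 to 0.775 m from the base axis. Payload 4 kg.
Tool frame: the origin (TCP) lies between the finger pads; the fingertips stand 14 mm ahead of it and the grasp point (between the pads) lies 5 mm behind it; z points along the fingers, y is the direction in which the jaws open and shut (so a half turn about z gives the same grasp; the last joint's range is limited). The gripper opens to 94 mm and grips with 3 to 60 N. Pads are 16 mm wide; open, the fingers measure 119 mm over their backs; the gripper's body (75 mm by 177 mm) begins 78 mm behind the grasp point.
Start: joints at [1.026, 0.087, 1.371, -0, 1.684, -0.103], TCP at [0.235, 0.497, 0.22] pointing down, gripper open.
Joint ranges: [-3.1, 3.1], [-0.76, 2.03], [0.27, 2.55], [-1.08, 4.22], [0.17, 2.65], [-2.57, 2.57]. Speed limits (rad/s): [2.79, 2.79, 3.14, 3.14, 3.14, 3.14].

INTERFACE

Orientations are given as [roll, pitch, yaw] about the fixed x, y, z axes, in that order (R = Rz(yaw) Ry(pitch) Rx(roll)).
In Python, from bench import robot, cams, spotter gives the robot as it stands.
- The arm moves only by the shell command python3 -m inch 'ROWS'. ROWS is JSON, a list of rows, each an object of numbers: "grip": the opening, from 0 (shut) to 1 (fully open); "dx", "dy", "dz": the shift along the tool's x, y, z in units of 25 mm (1.0 is 25 mm); "rx", "ry", "rz": the turn, a rotation vector about the tool's x, y, z in units of 5 degrees (1.0 is 5 degrees). A call has 1 to 12 rows; each row shifts and turns the pose as measured when the row begins, along the tool's axes as they then stand; what a row does not reach is not made up. A row lasts 1/8 s, in which the tool goes at most 62.5 mm and 10.7 degrees, less where a joint would pass 70% of its speed; a pose out of reach is approached as far as the arm can. A call is refused whole if a number of a shift passes 1 or a number of a turn 1, either way. A call with a gripper value outside its range is refused whole. The fingers move at their own pace and stop on an object; the grip force is fixed at half the most. Time passes only in rows, so rows that do not move let the fingers close. It gives the time, the measured TCP pose, the force and the opening at its end, in the units of the state.
- robot.get_obs(): the state, without advancing time (a new reading comes with each control period).
- cams.snapshot(name): name is "scene" or "top" or "wrist"; returns a dict with "frame" (384x512x3 uint8, red, green, blue), "intrinsics" (3x3 intrinsics, pixels), "eye" and "orientation" of the camera in the world. Camera axes: x right, y up, looking along -z (the intrinsics and any distortion apply to the point x, -y, -z); pixel columns grow to the right and rows downward; lengths in m; the calibration is good to about 2 mm. A picture is of the moment at which its call begins. There is no depth.
- robot.close_job(): hands the job in, once; it reports no verdict.
Trained networks look in a picture, given as the dict that the camera call returned (one of the last four; its "shot" number tells which), for a name from the list of things; names that differ only in an ending like _2 or _b are one class to them, and where a whole thing is asked for, a point or a joint stands for the part that bears it (a point fixed in the world has none). Each returns a list of dicts, best first, with "score" (0 to 1); they miss things now and then, are a little off and sometimes report something else, mostly with a low value. They report only what shows in the picture. A call takes as long as a camera call. They do not tell look-alikes from the thing itself.
- spotter.regions_of(picture, query): "pixels" (384x512 bool, what is visible of it) and "extent" ([left, top, right, bottom] in pixels, round what is visible of it).
- spotter.place_of(picture, query): "pixel" ([column, row] in pixels: a listed point, or the origin of a listed thing).
The state is a dict: "time": time; "joint_positions": joint angles; "qvel": joint speeds; "joint_torque": joint torques, N m; "tool_pos": TCP position; "ee_rot": TCP orientation; "wrist_force": force on the tool from outside, world axes, zero at the start; "wrist_torque": the same for the moment, N m; "width": finger opening in m.
Only numpy, scipy, OpenCV 4.12 (cv2) and the standard library are available. Lean on these libraries where they do the work, as an engineer would, in place of code of your own. Each camera call takes 0.05 s, during which the arm holds its last target.

## Working session

There is one attempt and no reset: what is moved stays moved. The work goes in short steps, Python scripts to look and compute and a shell command to move; the robot and the scene stay as the last step left them, time stands still between calls to the robot, and variables do not carry over. Pictures are saved under pics/ and viewed, and the job is handed in when it is done.

```bash
ls; mkdir -p pics
python3 - <<'E'
from bench import robot,cams,spotter
import cv2
print(robot.get_obs())
for n in("scene","top"):
    s=cams.snapshot(n)
    print(n,s["eye"],s["orientation"],s["intrinsics"],s.keys())
    cv2.imwrite(f"pics/a_{n}.png",cv2.resize(s["frame"][:,:,::-1],(768,576)))
    for q in["weight_bar","weight","hook_seat","stand","amp","knob_grip","knob","drum","driver","clamp","small_weight"]:
        try:print(q,[(round(d["score"],2),[round(float(x)) for x in d["pixel"]]) for d in spotter.place_of(s,q)])
        except Exception as e:print(q,e)
E
```

```text
pics
{'time': 0.0, 'joint_positions': array([ 1.02591088e+00,  8.79216808e-02,  1.37221879e+00, -2.79322731e-05,
        1.68358011e+00, -1.03083235e-01]), 'qvel': array([-0.00047952, -0.00092848, -0.00077575,  0.00127855,  0.00053446,
       -0.0016821 ]), 'joint_torque': array([-9.49147261e-05, -3.40203524e+01, -3.02418852e+01,  7.18273013e-02,
        3.33890808e-02, -1.61537514e-04]), 'tool_pos': array([0.23490429, 0.49675414, 0.21834033]), 'ee_rot': array([-3.13947316e+00, -1.91352062e-04,  2.69978712e+00]), 'wrist_force': array([ 0.48531044, -0.01754772, -0.20124551]), 'wrist_torque': array([ 0.03006493, -0.02293837, -0.00102012]), 'width': 0.09400247153811699}
scene [0.89996066 0.3280955  0.77019567] [0.62508848 0.00962717 2.32706364] [[360.06258733   0.         253.44897635]
 [  0.         360.06258733 185.32089003]
 [  0.           0.           1.        ]] dict_keys(['frame', 'intrinsics', 'eye', 'orientation', 'shot'])
weight_bar [(0.58, [267, 170]), (0.57, [133, 229])]
weight [(0.83, [267, 191]), (0.7, [143, 247])]
hook_seat [(0.68, [185, 92])]
stand [(0.97, [192, 139])]
amp [(0.75, [347, 258])]
knob_grip []
knob [(0.67, [355, 245])]
drum [(0.89, [215, 239])]
driver [(0.68, [251, 115])]
clamp [(0.66, [367, 200])]
small_weight [(0.64, [308, 173])]
top [0.41143563 0.0150468  1.40082973] [ 0.1305202   0.0039836  -1.59562802] [[469.09640295   0.         259.37807926]
 [  0.         469.09640295 199.95668951]
 [  0.           0.           1.        ]] dict_keys(['frame', 'intrinsics', 'eye', 'orientation', 'shot'])
weight_bar [(0.89, [275, 235]), (0.71, [304, 122])]
weight [(0.97, [300, 132]), (0.86, [273, 238])]
hook_seat [(0.97, [381, 226])]
stand [(0.67, [364, 231])]
amp [(0.86, [179, 228])]
knob_grip [(0.85, [174, 230])]
knob [(0.62, [179, 232])]
drum [(0.66, [269, 174])]
driver [(0.64, [352, 292])]
clamp [(0.6, [201, 287])]
small_weight [(0.58, [258, 273])]
```

View pics/a_top.png

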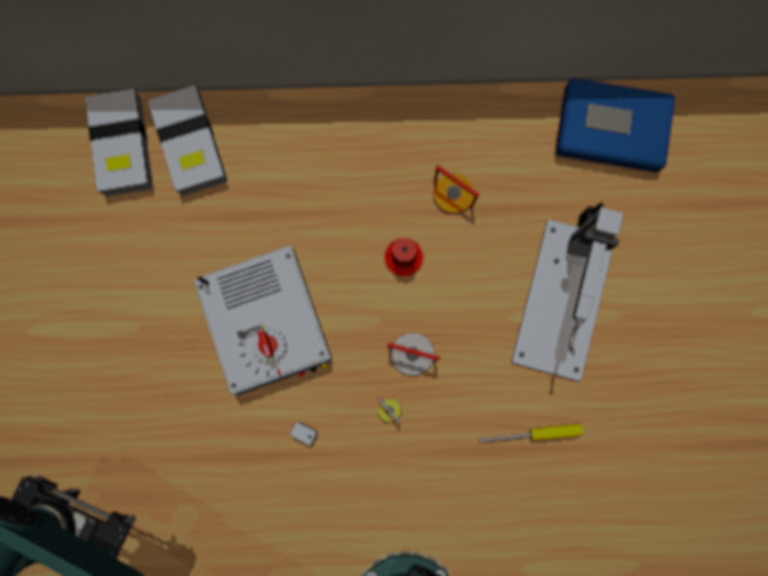

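View pics/a_scene.png

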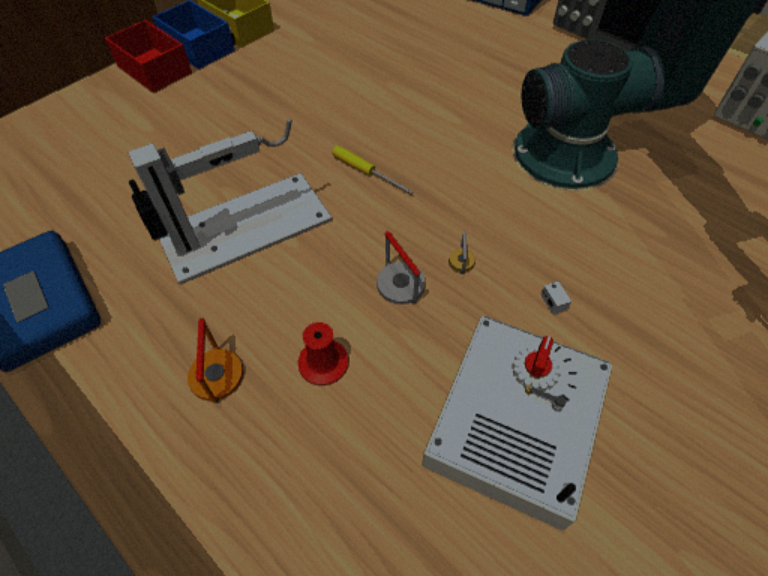

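```bash
cat > h.py <<'E'
from bench import robot,cams,spotter
import cv2,numpy as np
from scipy.spatial.transform import Rotation as R
from scipy.optimize import least_squares
def cm(s): return R.from_euler('xyz',s["orientation"]).as_matrix()
def proj(s,p):
    q=(np.atleast_2d(p)-s["eye"])@cm(s); K=s["intrinsics"]
    return np.c_[K[0,0]*q[:,0]/-q[:,2]+K[0,2], K[1,1]*-q[:,1]/-q[:,2]+K[1,2]]
def ray(s,px):
    K=s["intrinsics"]; return cm(s)@np.array([(px[0]-K[0,2])/K[0,0],-(px[1]-K[1,2])/K[1,1],-1])
def onz(s,px,z):
    d=ray(s,px); return s["eye"]+d*(z-s["eye"][2])/d[2]
def show(s,name,box=None,pts=[],sc=None):
    f=s["frame"][:,:,::-1].copy()
    b=box or (0,0,512,384)
    f=f[b[1]:b[3],b[0]:b[2]]
    k=sc or min(800/f.shape[1],600/f.shape[0])
    f=cv2.resize(f,None,fx=k,fy=k,interpolation=cv2.INTER_CUBIC)
    for p in pts:
        cv2.circle(f,(int((p[0]+.5-b[0])*k),int((p[1]+.5-b[1])*k)),2,(0,255,0),-1)
    cv2.imwrite(f"pics/{name}.png",f)
def place(s,q): return [(round(d["score"],2),np.round(d["pixel"],1)) for d in spotter.place_of(s,q)]
E
python3 - <<'E'
from h import *
t=cams.snapshot("top"); s=cams.snapshot("scene")
for q,z in [("weight_bar",.088),("weight",0),("hook_seat",.164),("stand",0),("amp",0),("knob_grip",.117),("knob",.074),("drum",0),("driver",.015),("clamp",0),("small_weight",0)]:
  for c,n in((t,'top'),(s,'scene')):
    print(q,n,[(a,np.round(onz(c,p,z),4)) for a,p in place(c,q)])
show(t,"b_t1",(240,210,310,260)); show(t,"b_t2",(330,130,430,270)); show(t,"b_t3",(120,160,230,270))
show(s,"b_s1",(240,140,310,210))
E
```

```text
weight_bar top [(0.8, array([ 0.4853, -0.0294,  0.088 ])), (0.62, array([ 0.8112, -0.119 ,  0.088 ]))]
weight_bar scene [(0.97, array([ 0.4909, -0.0222,  0.088 ])), (0.65, array([ 0.8081, -0.1224,  0.088 ]))]
weight top [(0.91, array([ 0.8052, -0.1207,  0.    ])), (0.68, array([ 0.4835, -0.026 ,  0.    ]))]
weight scene [(0.82, array([ 0.49  , -0.0217,  0.    ])), (0.69, array([ 0.807 , -0.1226,  0.    ])), (0.45, array([ 0.504 , -0.2939,  0.    ]))]
hook_seat top [(0.62, array([ 0.4972, -0.3044,  0.164 ]))]
hook_seat scene [(0.94, array([ 0.4953, -0.3004,  0.164 ])), (0.62, array([ 0.5828, -0.1577,  0.164 ]))]
stand top [(0.64, array([ 0.4879, -0.2918,  0.    ])), (0.54, array([0.3434, 0.1847, 0.    ]))]
stand scene [(0.89, array([ 0.5068, -0.2911,  0.    ]))]
amp top [(0.77, array([0.511 , 0.2474, 0.    ])), (0.59, array([ 0.4832, -0.0262,  0.    ])), (0.17, array([0.3448, 0.1953, 0.    ]))]
amp scene [(0.57, array([0.5097, 0.2407, 0.    ]))]
knob_grip top [(0.83, array([0.507 , 0.2461, 0.117 ]))]
knob_grip scene [(0.72, array([0.5064, 0.2479, 0.117 ]))]
knob top [(0.58, array([0.5004, 0.249 , 0.074 ])), (0.57, array([ 0.6587, -0.0149,  0.074 ])), (0.35, array([ 0.3274, -0.2305,  0.074 ]))]
knob scene [(0.89, array([0.5022, 0.2431, 0.074 ]))]
drum top [(0.72, array([ 0.6785, -0.0101,  0.    ]))]
drum scene [(0.7, array([ 0.6794, -0.0237,  0.    ]))]
driver top [(0.79, array([ 0.3286, -0.2509,  0.015 ]))]
driver scene []
clamp top [(0.46, array([0.3461, 0.1888, 0.    ]))]
clamp scene [(0.59, array([0.3386, 0.1816, 0.    ]))]
small_weight top [(0.64, array([0.381 , 0.0234, 0.    ]))]
small_weight scene [(0.72, array([0.3791, 0.0243, 0.    ])), (0.36, array([0.4635, 0.2351, 0.    ]))]
```

View pics/b_t1.png

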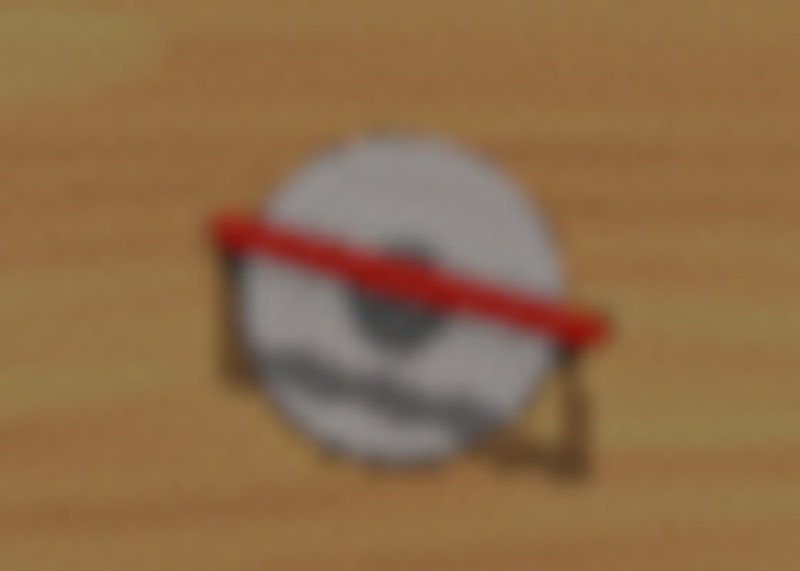

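View pics/b_t2.png

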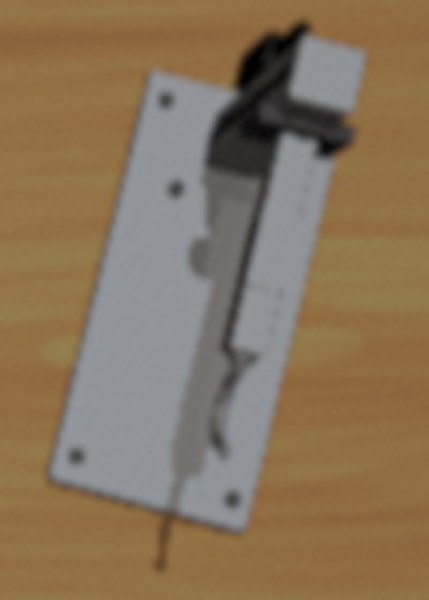

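View pics/b_t3.png

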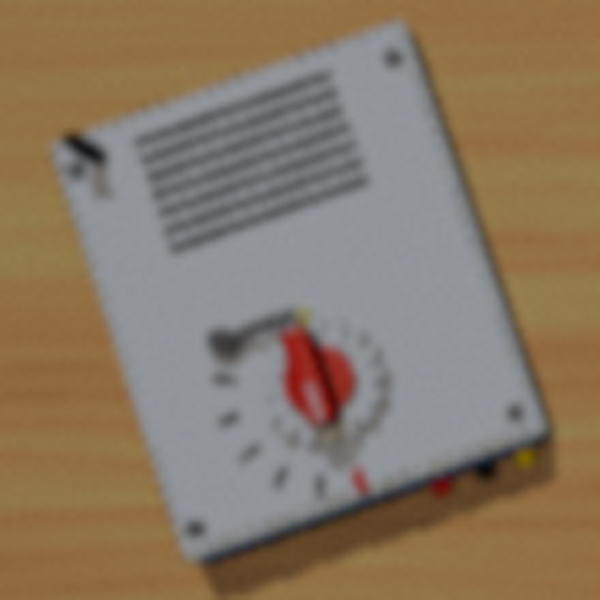

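View pics/b_s1.png

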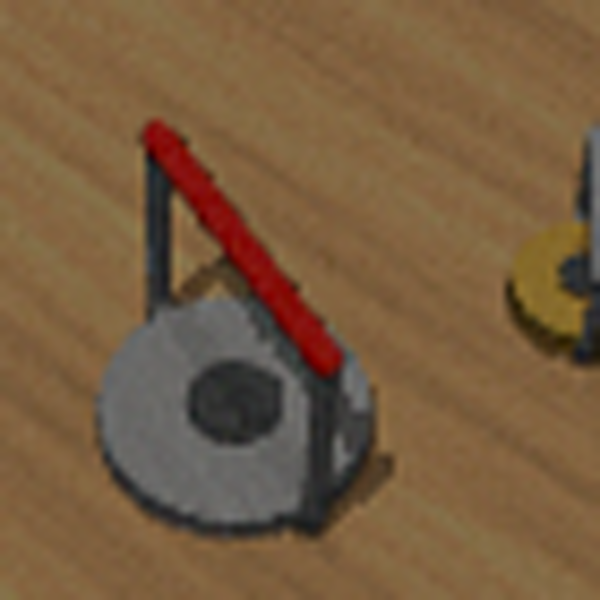

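Run:
```python
from h import *
t=cams.snapshot("top"); s=cams.snapshot("scene")
def redmask(c,box):
    f=c["frame"].astype(int); m=(f[...,0]>100)&(f[...,1]<60)&(f[...,2]<60)
    k=np.zeros_like(m); k[box[1]:box[3],box[0]:box[2]]=1
    return m&k
obs=[]
for c,b in((t,(245,215,310,260)),(s,(245,145,290,190))):
    m=redmask(c,b); ys,xs=np.nonzero(m); print(m.sum())
    P=np.c_[xs,ys].astype(float); cen=P.mean(0); u=np.linalg.svd(P-cen)[2][0]; a=(P-cen)@u
    n=np.array([-u[1],u[0]]); w=((P-cen)@n)
    print(cen,u,a.min(),a.max(),w.std())
    e=[cen+u*(a.min()-.3),cen+u*(a.max()+.3)]
    obs.append((c,cen,u,e))
    E=[onz(c,p,.090) for p in e]; print(np.round(E,4),np.linalg.norm(E[0]-E[1]), "mid",np.mean(E,0),"yaw",np.arctan2(*(E[1]-E[0])[[1,0]]))
show(t,"c_t2",(330,130,430,240)); show(s,"c_s2",(80,70,230,190))
```

```text
86
[275.34883721 234.23255814] [0.96197597 0.27313411] -17.156378564941335 17.320169389513516 0.7631109848880783
[[ 0.5005  0.0204  0.09  ]
 [ 0.4714 -0.073   0.09  ]] 0.09777813785099276 mid [ 0.48594271 -0.02632262  0.09      ] yaw -1.8725902981449118
130
[267.93076923 168.30769231] [0.60821741 0.79377048] -18.00530800695216 17.601048581569106 1.058923871075116
[[ 0.4714 -0.0738  0.09  ]
 [ 0.5011  0.0244  0.09  ]] 0.10259816563911742 mid [ 0.48621158 -0.02467954  0.09      ] yaw 1.2772269771407843
```

View pics/c_s2.png

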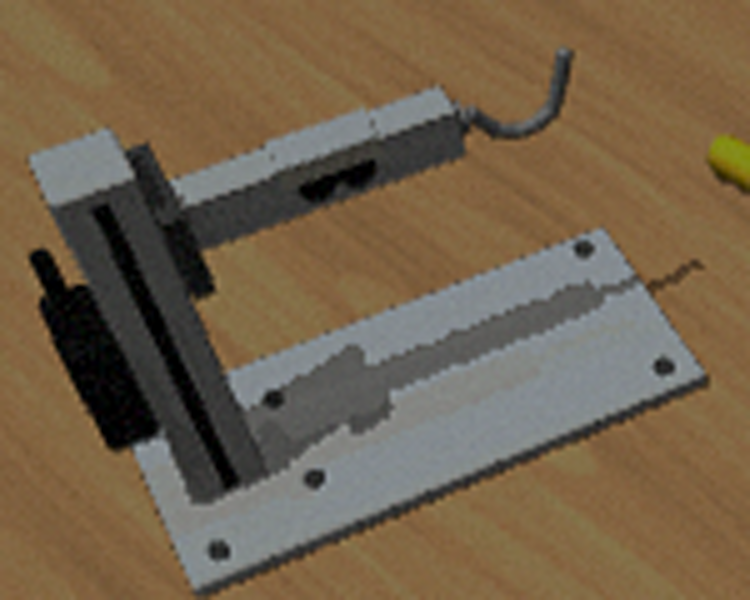

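View pics/c_t2.png

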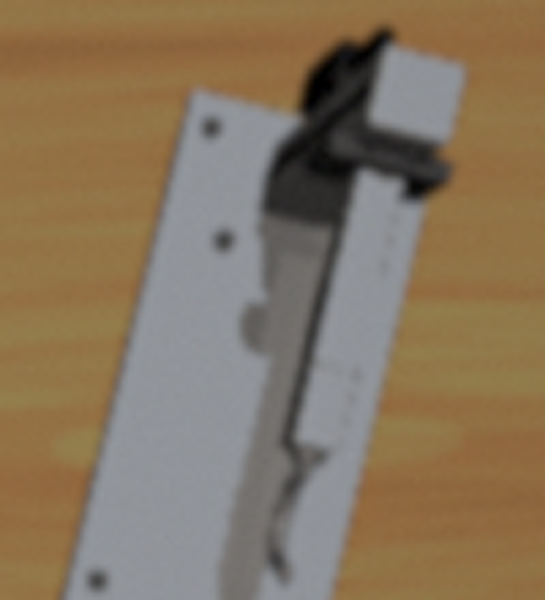

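```bash
cat > fit.py <<'E'
from h import *
t=cams.snapshot("top"); s=cams.snapshot("scene")
def px(x,y,k,o): return np.array([x/k+o[0]-.5,y/k+o[1]-.5])
T1=lambda x,y:px(x,y,600/110,(330,130)); T2=lambda x,y:px(x,y,600/140,(330,130)); S=lambda x,y:px(x,y,5,(80,70))
# (cam,pixel,func(params)->local pt)
obs=[(t,T1(290,440),lambda a:(.035,.011,.195)),(t,T1(337,452),lambda a:(.035,-.011,.195)),
(s,S(440,88),lambda a:(.035,-.011,.195)),(s,S(465,124),lambda a:(.035,.011,.195)),
(t,T1(283,576),lambda a:(-.027,0,.199)),(s,S(565,50),lambda a:(-.027,0,.198)),
(s,S(517,128),lambda a:(-.002,0,.160)),
(s,S(708,380),lambda a:(a,.07,.012)),(s,S(600,230),lambda a:(a,-.07,.012)),(s,S(200,585),lambda a:(a+.3,.07,.012)),
(t,T2(150,70),lambda a:(a+.3,.07,.012)),(t,T2(50,480),lambda a:(a,.07,.012)),(t,T2(245,530),lambda a:(a,-.07,.012))]
def w(v,l):
    c,q=np.cos(v[2]),np.sin(v[2]); return np.array([v[0]+c*l[0]-q*l[1],v[1]+q*l[0]+c*l[1],l[2]])
def res(v): return np.concatenate([proj(c,w(v,f(v[3])))[0]-p for c,p,f in obs])
r=least_squares(res,[.497,-.302,-.25,-.05],loss='soft_l1')
print("stand",np.round(r.x,4)); print(np.round(res(r.x).reshape(-1,2),1).tolist())
U=lambda x,y:px(x,y,600/110,(120,160))
am=[(U(402,20),(.172,-.1)),(U(53,150),(.172,.1)),(U(548,436),(-.062,-.1)),(U(187,556),(-.062,.1))]
def res2(v): return np.concatenate([proj(t,w(v,l+(.067,)))[0]-p for p,l in am])
r=least_squares(res2,[.51,.245,.3]); print("amp",np.round(r.x,4),np.round(res2(r.x),1))
E
python3 fit.py
```

```text
stand [ 0.4977 -0.3019 -0.2898 -0.0553]
[[-0.1, 0.3], [-0.4, 0.3], [-0.2, -0.6], [-1.8, -2.7], [0.2, -0.4], [-0.6, 0.2], [2.3, 0.1], [-0.1, -1.5], [0.5, -1.0], [-1.5, 1.3], [-0.6, -0.3], [-1.0, -0.2], [-0.2, 0.7]]
amp [0.505  0.2437 0.3206] [ 0.8 -0.3 -0.9 -1.   0.5 -0.4 -0.3  1.6]
```

```bash
cat >> h.py <<'E'
def go(target,yaw=None):
    o=robot.get_obs(); M=R.from_euler('xyz',o["ee_rot"]).as_matrix()
    d=M.T@(np.array(target)-o["tool_pos"])/.025
    print("t",round(o["time"],2),"pos",np.round(o["tool_pos"],4),"rot",np.round(o["ee_rot"],3),"units xyz",np.round(d,2),"F",np.round(o["wrist_force"],1),"w",round(o["width"],4))
    if yaw is not None:
        T=R.from_euler('xyz',[np.pi,0,yaw]).as_matrix()
        print("rot units",np.round(R.from_matrix(M.T@T).as_rotvec()/np.radians(5),2))
E
python3 -m inch '[{"dx":-1,"dy":-0.84,"grip":1},{"dx":-1,"dy":-0.84,"grip":1},{"dx":-1,"dy":-0.84,"grip":1},{"dx":-1,"dy":-0.84,"grip":1},{"dx":-1,"dy":-0.84,"grip":1},{"dx":-1,"dy":-0.84,"grip":1},{"dx":-1,"dy":-0.84,"grip":1},{"dx":-1,"dy":-0.84,"grip":1},{"dx":-1,"dy":-0.84,"grip":1},{"dx":-1,"dy":-0.84,"grip":1},{"dx":-1,"dy":-0.84,"grip":1},{"dx":-1,"dy":-0.84,"grip":1}]'
python3 -c "
from h import *
go([.481,-.043,.22],1.276)"
```

```text
t 2.6 pos [0.2352 0.4972 0.2195] rot [3.141 0.    2.7  ] units xyz [-18.13 -15.33  -0.02] F [-0.  -0.2 -0.5] w 0.094
rot units [ 0.   -0.   16.32]invalid input at $[0]: expected keys grip, dx, dy, dz, rx, ry, rz
```

```bash
python3 -m inch '[{"grip":1,"dx":-1,"dy":-0.84,"dz":0,"rx":0,"ry":0,"rz":0},{"grip":1,"dx":-1,"dy":-0.84,"dz":0,"rx":0,"ry":0,"rz":0},{"grip":1,"dx":-1,"dy":-0.84,"dz":0,"rx":0,"ry":0,"rz":0},{"grip":1,"dx":-1,"dy":-0.84,"dz":0,"rx":0,"ry":0,"rz":0},{"grip":1,"dx":-1,"dy":-0.84,"dz":0,"rx":0,"ry":0,"rz":0},{"grip":1,"dx":-1,"dy":-0.84,"dz":0,"rx":0,"ry":0,"rz":0},{"grip":1,"dx":-1,"dy":-0.84,"dz":0,"rx":0,"ry":0,"rz":0},{"grip":1,"dx":-1,"dy":-0.84,"dz":0,"rx":0,"ry":0,"rz":0},{"grip":1,"dx":-1,"dy":-0.84,"dz":0,"rx":0,"ry":0,"rz":0},{"grip":1,"dx":-1,"dy":-0.84,"dz":0,"rx":0,"ry":0,"rz":0},{"grip":1,"dx":-1,"dy":-0.84,"dz":0,"rx":0,"ry":0,"rz":0},{"grip":1,"dx":-1,"dy":-0.84,"dz":0,"rx":0,"ry":0,"rz":0}]' | tail -c 600
python3 -c "
from h import *
go([.481,-.043,.22],1.276)"
```

```text
time: 4.1
tool_pos: [0.4032, 0.1321, 0.2204]
ee_rot: [3.138, 0.003, 2.705]
wrist_force: [-0.7, -0.2, 0.2]
width: 0.0936
t 4.1 pos [0.4032 0.1321 0.2204] rot [3.138e+00 3.000e-03 2.705e+00] units xyz [-5.78 -5.03  0.02] F [-0.7 -0.2  0.2] w 0.0936
rot units [ 0.06  0.   16.38]
```

```bash
python3 -m inch '[{"grip":1,"dx":-0.96,"dy":-0.84,"dz":0,"rx":0,"ry":0,"rz":0},{"grip":1,"dx":-0.96,"dy":-0.84,"dz":0,"rx":0,"ry":0,"rz":0},{"grip":1,"dx":-0.96,"dy":-0.84,"dz":0,"rx":0,"ry":0,"rz":0},{"grip":1,"dx":-0.96,"dy":-0.84,"dz":0,"rx":0,"ry":0,"rz":0},{"grip":1,"dx":-0.96,"dy":-0.84,"dz":0,"rx":0,"ry":0,"rz":0},{"grip":1,"dx":-0.96,"dy":-0.84,"dz":0,"rx":0,"ry":0,"rz":1},{"grip":1,"dx":0,"dy":0,"dz":0,"rx":0,"ry":0,"rz":1},{"grip":1,"dx":0,"dy":0,"dz":0,"rx":0,"ry":0,"rz":1},{"grip":1,"dx":0,"dy":0,"dz":0,"rx":0,"ry":0,"rz":1},{"grip":1,"dx":0,"dy":0,"dz":0,"rx":0,"ry":0,"rz":1},{"grip":1,"dx":0,"dy":0,"dz":0,"rx":0,"ry":0,"rz":1},{"grip":1,"dx":0,"dy":0,"dz":0,"rx":0,"ry":0,"rz":1}]' | tail -c 600
python3 -m inch '[{"grip":1,"dx":0,"dy":0,"dz":0,"rx":0,"ry":0,"rz":1},{"grip":1,"dx":0,"dy":0,"dz":0,"rx":0,"ry":0,"rz":1},{"grip":1,"dx":0,"dy":0,"dz":0,"rx":0,"ry":0,"rz":1},{"grip":1,"dx":0,"dy":0,"dz":0,"rx":0,"ry":0,"rz":1},{"grip":1,"dx":0,"dy":0,"dz":0,"rx":0,"ry":0,"rz":1},{"grip":1,"dx":0,"dy":0,"dz":0,"rx":0,"ry":0,"rz":1},{"grip":1,"dx":0,"dy":0,"dz":0,"rx":0,"ry":0,"rz":1},{"grip":1,"dx":0,"dy":0,"dz":0,"rx":0,"ry":0,"rz":1},{"grip":1,"dx":0,"dy":0,"dz":0,"rx":0,"ry":0,"rz":0}]' | tail -c 600
python3 -c "
from h import *
go([.481,-.043,.15],1.276)
w=cams.snapshot('wrist')
print(w['eye'],place(w,'weight_bar'))
show(w,'d_w')
go([.481,-.043,.15],1.276)
"
```

```text
time: 5.6
tool_pos: [0.4832, -0.0522, 0.2212]
ee_rot: [3.134, 0.002, 2.068]
wrist_force: [-0.8, -0.5, -0.6]
width: 0.0941
time: 6.72
tool_pos: [0.4831, -0.0522, 0.2218]
ee_rot: [3.134, -0.003, 1.347]
wrist_force: [-0.1, 0.5, -0.4]
width: 0.0939
t 6.72 pos [ 0.4831 -0.0522  0.2218] rot [ 3.134e+00 -3.000e-03  1.347e+00] units xyz [ 0.33 -0.19  2.87] F [-0.1  0.5 -0.4] w 0.0939
rot units [ 0.09 -0.04  0.82]
[0.49869015 0.01983418 0.38902237] []
t 6.83 pos [ 0.4831 -0.0522  0.2218] rot [ 3.134e+00 -3.000e-03  1.348e+00] units xyz [ 0.33 -0.19  2.87] F [ 0.3  0.2 -0.3] w 0.0937
rot units [ 0.09 -0.04  0.82]
```

View pics/d_w.png

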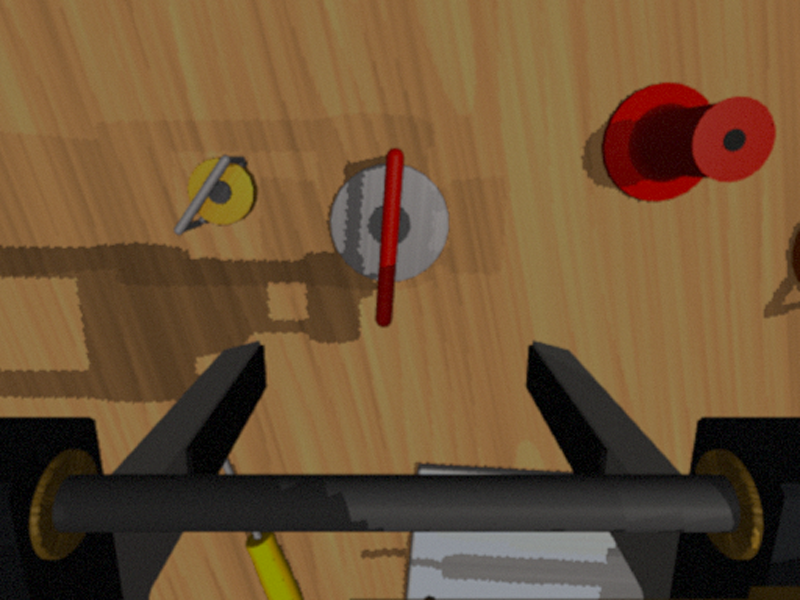

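```bash
python3 -c "
from h import *
w=cams.snapshot('wrist')
f=w['frame'].astype(int); m=(f[...,0]>70)&(f[...,1]<45)&(f[...,2]<45); m[:,:225]=0;m[:,290:]=0;m[:85]=0;m[220:]=0
ys,xs=np.nonzero(m);P=np.c_[xs,ys].astype(float);cen=P.mean(0);u=np.linalg.svd(P-cen)[2][0];a=(P-cen)@u
e=[cen+u*(a.min()-.4),cen+u*(a.max()+.4)]
print(m.sum(),e)
E=[onz(w,p,.09) for p in e];print(np.round(E,4),np.linalg.norm(E[0]-E[1]),np.mean(E,0),np.arctan2(*(E[1]-E[0])[[1,0]]))
"
```

```text
1175 [array([252.85244815,  94.517693  ]), array([244.77987553, 208.45625705])]
[[ 0.5016  0.0234  0.09  ]
 [ 0.472  -0.0733  0.09  ]] 0.10119947663657741 [ 0.48681151 -0.02494581  0.09      ] -1.8673932846975603
```

```bash
python3 -m inch '[{"grip":1,"dx":0.33,"dy":-0.19,"dz":1,"rx":0.09,"ry":0,"rz":0.84},{"grip":1,"dx":0,"dy":0,"dz":1,"rx":0,"ry":0,"rz":0},{"grip":1,"dx":0,"dy":0,"dz":1,"rx":0,"ry":0,"rz":0},{"grip":1,"dx":0,"dy":0,"dz":1,"rx":0,"ry":0,"rz":0},{"grip":1,"dx":0,"dy":0,"dz":0.8,"rx":0,"ry":0,"rz":0},{"grip":1,"dx":0,"dy":0,"dz":0,"rx":0,"ry":0,"rz":0}]' | tail -c 600
python3 -c "
from h import *
go([.4814,-.0422,.083],1.274)"
```

```text
time: 7.62
tool_pos: [0.4813, -0.0425, 0.0994]
ee_rot: [3.14, -0.004, 1.277]
wrist_force: [-0.0, 0.0, -0.9]
width: 0.094
t 7.62 pos [ 0.4813 -0.0425  0.0994] rot [ 3.14  -0.004  1.277] units xyz [ 0.01 -0.    0.66] F [-0.   0.  -0.9] w 0.094
rot units [ 0.02 -0.04  0.04]
```

```bash
python3 -m inch '[{"grip":1,"dx":0,"dy":0,"dz":0.66,"rx":0,"ry":0,"rz":0},{"grip":0.6,"dx":0,"dy":0,"dz":0.05,"rx":0,"ry":0,"rz":0},{"grip":0.25,"dx":0,"dy":0,"dz":0,"rx":0,"ry":0,"rz":0},{"grip":0.15,"dx":0,"dy":0,"dz":0,"rx":0,"ry":0,"rz":0},{"grip":0,"dx":0,"dy":0,"dz":0,"rx":0,"ry":0,"rz":0},{"grip":0,"dx":0,"dy":0,"dz":0,"rx":0,"ry":0,"rz":0},{"grip":0,"dx":0,"dy":0,"dz":0,"rx":0,"ry":0,"rz":0},{"grip":0,"dx":0,"dy":0,"dz":0,"rx":0,"ry":0,"rz":0}]' | tail -c 600
python3 -c "
from h import *
go([.4814,-.0422,.083],1.274)"
```

```text
time: 8.62
tool_pos: [0.4838, -0.043, 0.0844]
ee_rot: [3.133, -0.005, 1.278]
wrist_force: [-0.2, 0.4, -0.9]
width: 0.0273
t 8.62 pos [ 0.4838 -0.043   0.0844] rot [ 3.133 -0.005  1.278] units xyz [ 0.   -0.1   0.05] F [-0.2  0.4 -0.9] w 0.0273
rot units [ 0.1  -0.05  0.04]
```

```bash
python3 -m inch '[{"grip":0,"dx":0,"dy":0,"dz":0,"rx":0,"ry":0,"rz":0},{"grip":0,"dx":0,"dy":0,"dz":0,"rx":0,"ry":0,"rz":0},{"grip":0,"dx":0,"dy":0,"dz":0,"rx":0,"ry":0,"rz":0},{"grip":0,"dx":0,"dy":0,"dz":0,"rx":0,"ry":0,"rz":0}]' | tail -c 600
```

```text
time: 9.12
tool_pos: [0.4821, -0.0427, 0.0839]
ee_rot: [3.137, -0.004, 1.278]
wrist_force: [-1.9, -0.1, 0.1]
width: 0.0091
```

Closed on the bar (9.1 mm). Lift a bit and check.

```bash
python3 -m inch '[{"grip":0,"dx":0,"dy":0,"dz":0,"rx":0,"ry":0,"rz":0},{"grip":0,"dx":0,"dy":0,"dz":-0.3,"rx":0,"ry":0,"rz":0},{"grip":0,"dx":0,"dy":0,"dz":-0.6,"rx":0,"ry":0,"rz":0},{"grip":0,"dx":0,"dy":0,"dz":-0.6,"rx":0,"ry":0,"rz":0},{"grip":0,"dx":0,"dy":0,"dz":0,"rx":0,"ry":0,"rz":0},{"grip":0,"dx":0,"dy":0,"dz":0,"rx":0,"ry":0,"rz":0}]' | tail -c 600
python3 -c "
from h import *
s=cams.snapshot('scene'); show(s,'e_s',(220,120,320,220)); w=cams.snapshot('wrist');show(w,'e_w')
go([.4814,-.0422,.207],1.277)"
```

```text
time: 9.88
tool_pos: [0.4816, -0.0429, 0.122]
ee_rot: [3.138, -0.003, 1.278]
wrist_force: [0.0, -0.3, -5.2]
width: 0.0087
t 9.97 pos [ 0.4816 -0.0429  0.1219] rot [ 3.138e+00 -3.000e-03  1.278e+00] units xyz [ 0.04 -0.01 -3.41] F [-0.   1.  -4.6] w 0.0089
rot units [ 0.04 -0.04  0.01]
```

View pics/e_s.png

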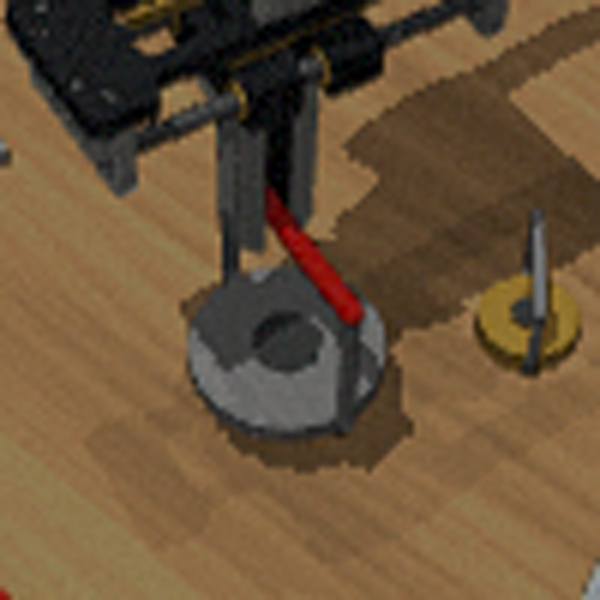

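View pics/e_w.png

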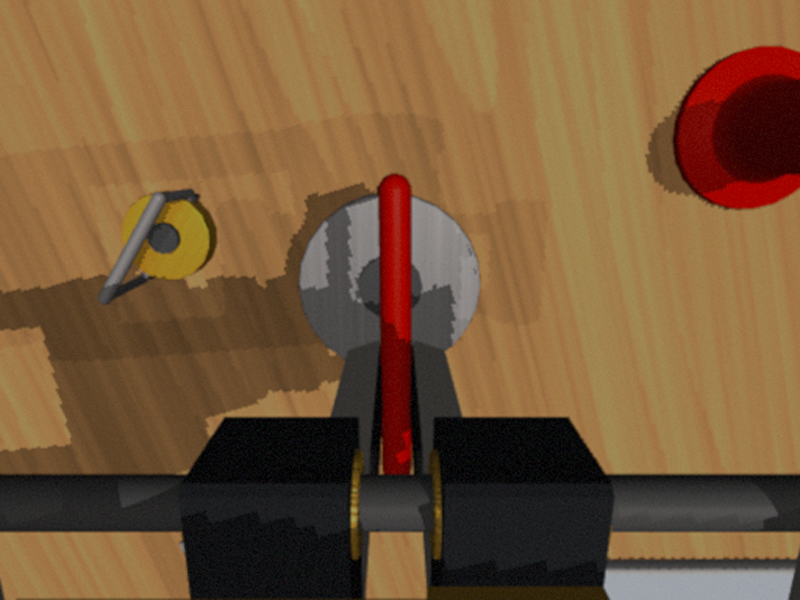

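```bash
python3 -m inch '[{"grip":0,"dx":0,"dy":0,"dz":-0.7,"rx":0,"ry":0,"rz":0},{"grip":0,"dx":0,"dy":0,"dz":-0.9,"rx":0,"ry":0,"rz":0},{"grip":0,"dx":-0.5,"dy":0,"dz":-0.9,"rx":0,"ry":0,"rz":0},{"grip":0,"dx":-0.9,"dy":0,"dz":-0.8,"rx":0,"ry":0,"rz":0},{"grip":0,"dx":-1,"dy":0,"dz":-0.2,"rx":0,"ry":0,"rz":0},{"grip":0,"dx":-1,"dy":0,"dz":0,"rx":0,"ry":0,"rz":0},{"grip":0,"dx":-1,"dy":0,"dz":0,"rx":0,"ry":0,"rz":0},{"grip":0,"dx":-1,"dy":0,"dz":0,"rx":0,"ry":0,"rz":0},{"grip":0,"dx":-1,"dy":0,"dz":0,"rx":0,"ry":0,"rz":0},{"grip":0,"dx":-1,"dy":0,"dz":0,"rx":0,"ry":0,"rz":0},{"grip":0,"dx":-1,"dy":0,"dz":0,"rx":0,"ry":0,"rz":0},{"grip":0,"dx":-1,"dy":0,"dz":0,"rx":0,"ry":0,"rz":0}]' | tail -c 600
python3 -c "
from h import *
go([.4111,-.2948,.210],1.281)"
```

```text
time: 11.48
tool_pos: [0.4135, -0.274, 0.2238]
ee_rot: [3.127, -0.002, 1.283]
wrist_force: [-0.0, -0.3, -5.0]
width: 0.0094
t 11.47 pos [ 0.4135 -0.274   0.2238] rot [ 3.127e+00 -2.000e-03  1.283e+00] units xyz [-0.82  0.14  0.55] F [-0.  -0.3 -5. ] w 0.0094
rot units [ 0.17 -0.02  0.02]
```

```bash
python3 -m inch '[{"grip":0,"dx":-0.6,"dy":0,"dz":0.2,"rx":0.1,"ry":0,"rz":0},{"grip":0,"dx":-0.2,"dy":0,"dz":0.15,"rx":0.07,"ry":0,"rz":0},{"grip":0,"dx":0,"dy":0,"dz":0,"rx":0,"ry":0,"rz":0}]' | tail -c 600
python3 -c "
from h import *
s=cams.snapshot('scene'); show(s,'f_s',(130,40,280,153)); w=cams.snapshot('wrist');show(w,'f_w')
t=cams.snapshot('top'); show(t,'f_t',(330,130,480,243))
v=[.4977,-.3019,-.29]
go([.4111,-.2948,.210],1.281)"
```

```text
time: 11.85
tool_pos: [0.4076, -0.2947, 0.2157]
ee_rot: [-3.141, -0.002, 1.281]
wrist_force: [-0.2, -0.3, -4.6]
width: 0.0091
t 12.0 pos [ 0.4079 -0.2944  0.2162] rot [ 3.141e+00 -1.000e-03  1.282e+00] units xyz [0.02 0.13 0.25] F [-0.1 -0.5 -5.8] w 0.0092
rot units [ 0.01 -0.02  0.01]
```

View pics/f_s.png

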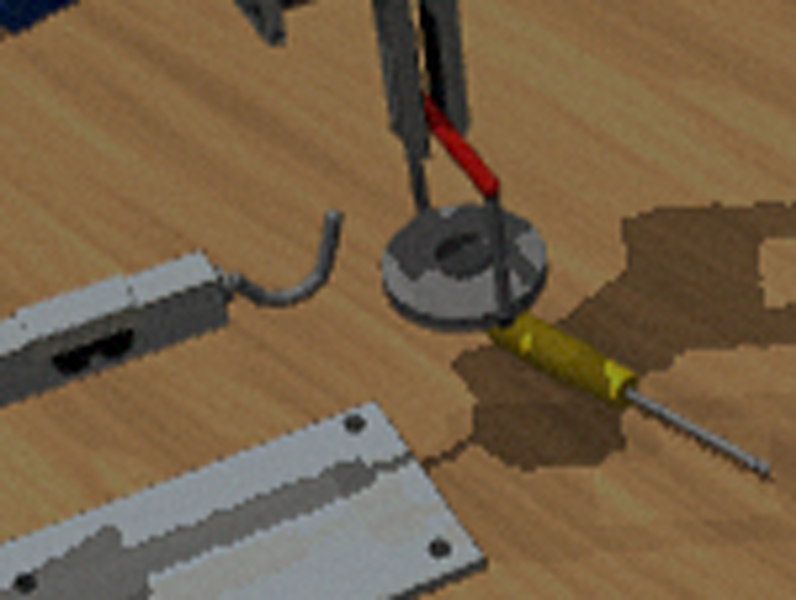

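View pics/f_w.png

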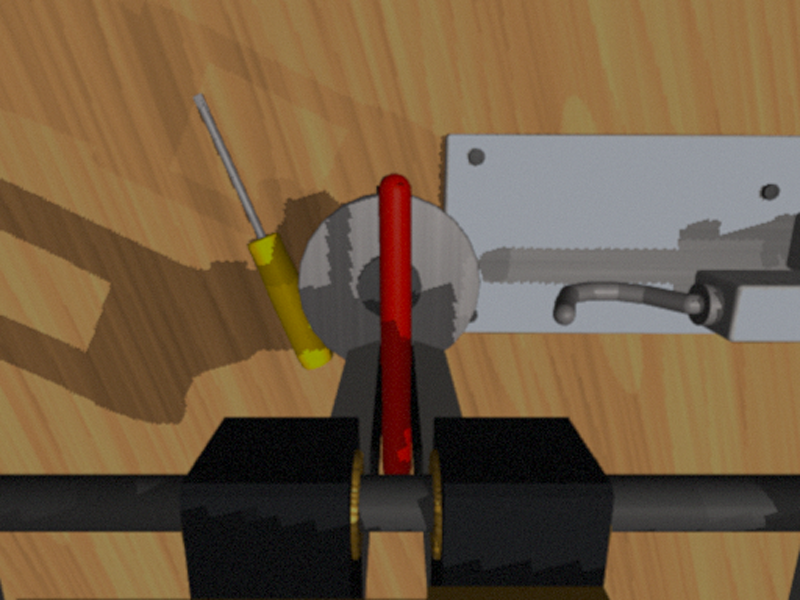

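View pics/f_t.png

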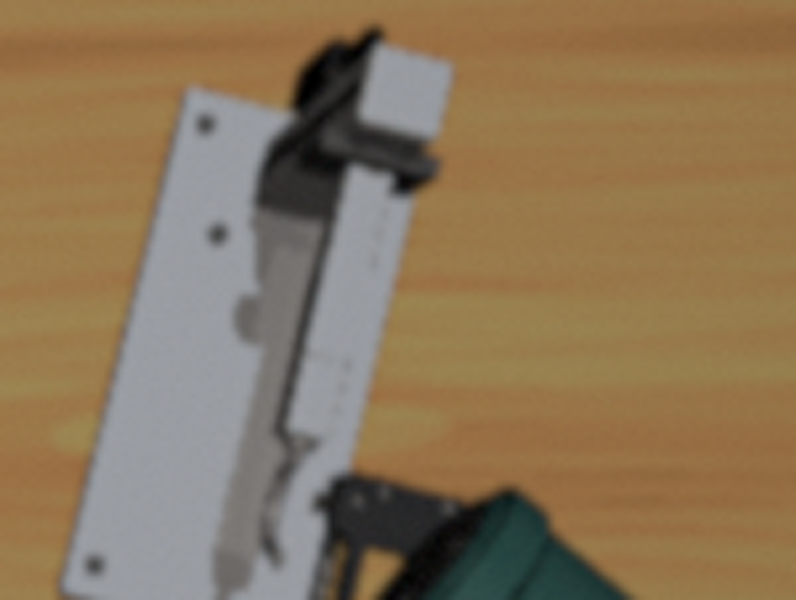

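```bash
python3 -c "
from h import *
w=cams.snapshot('wrist')
k=1.5625
P=lambda x,y:(x/k-.5,y/k-.5)
M=R.from_euler('xyz',[0,0,-.29]).as_matrix()
def loc(p): return np.round((M.T@(p-np.array([.4977,-.3019,0])))*1000,1)
print('tip',loc(onz(w,P(565,312),.198)),'cell joint',loc(onz(w,P(703,303),.18)), 'cell corner bottom?',loc(onz(w,P(728,340),.195)),'upper',loc(onz(w,P(712,272),.195)))
print('baseedge', [loc(onz(w,P(*q),.012)) for q in((447,136),(480,331),(780,136),(700,333))])
zb=robot.get_obs()['tool_pos'][2]+.0041
print('bar end',loc(onz(w,P(396,176),zb+.003)),'bar at',loc(onz(w,P(396,350),zb+.003)), 'tcp',loc(robot.get_obs()['tool_pos']),zb)
"
```

```text
tip [-26.7   0.7 198. ] cell joint [ 33.6  -0.9 180. ] cell corner bottom? [ 36.  -11.1 195. ] upper [ 26.2  14.9 195. ]
baseedge [array([-53.8,  68. ,  12. ]), array([-26.3, -68.9,  12. ]), array([168.5,  68.2,  12. ]), array([135.1, -70.4,  12. ])]
bar end [-87.9  49.7 223.4] bar at [-87.8  -4.4 223.4] tcp [-88.2 -18.5 216.3] 0.22044307121299117
```

```bash
python3 -m inch '[{"grip":0,"dx":0,"dy":0.3,"dz":0.2,"rx":0,"ry":0,"rz":0},{"grip":0,"dx":0,"dy":0.5,"dz":0,"rx":0,"ry":0,"rz":0},{"grip":0,"dx":0,"dy":0.6,"dz":0,"rx":0,"ry":0,"rz":0},{"grip":0,"dx":0,"dy":0.6,"dz":0,"rx":0,"ry":0,"rz":0},{"grip":0,"dx":0,"dy":0.6,"dz":0,"rx":0,"ry":0,"rz":0},{"grip":0,"dx":0,"dy":0.5,"dz":0,"rx":0,"ry":0,"rz":0},{"grip":0,"dx":0,"dy":0.2,"dz":0,"rx":0,"ry":0,"rz":0},{"grip":0,"dx":0,"dy":0,"dz":0,"rx":0,"ry":0,"rz":0}]' | tail -c 600
cat >> h.py <<'E'
def loc(p):
    M=R.from_euler('xyz',[0,0,-.29]).as_matrix()
    return np.round((M.T@(np.asarray(p)-np.array([.4977,-.3019,0])))*1000,1)
E
python3 -c "
from h import *
s=cams.snapshot('scene'); show(s,'g_s',(130,40,280,153)); w=cams.snapshot('wrist');show(w,'g_w')
o=robot.get_obs();print(loc(o['tool_pos']))
go(o['tool_pos'],1.281)"
```

```text
time: 13.05
tool_pos: [0.4947, -0.3188, 0.2102]
ee_rot: [3.14, -0.002, 1.284]
wrist_force: [-0.4, 0.9, -5.4]
width: 0.0088
[  1.5 -17.1 210.4]
t 13.15 pos [ 0.4942 -0.3187  0.2104] rot [ 3.140e+00 -2.000e-03  1.284e+00] units xyz [0. 0. 0.] F [ 0.4  0.4 -4.7] w 0.009
rot units [ 0.01 -0.02  0.03]
```

View pics/g_s.png

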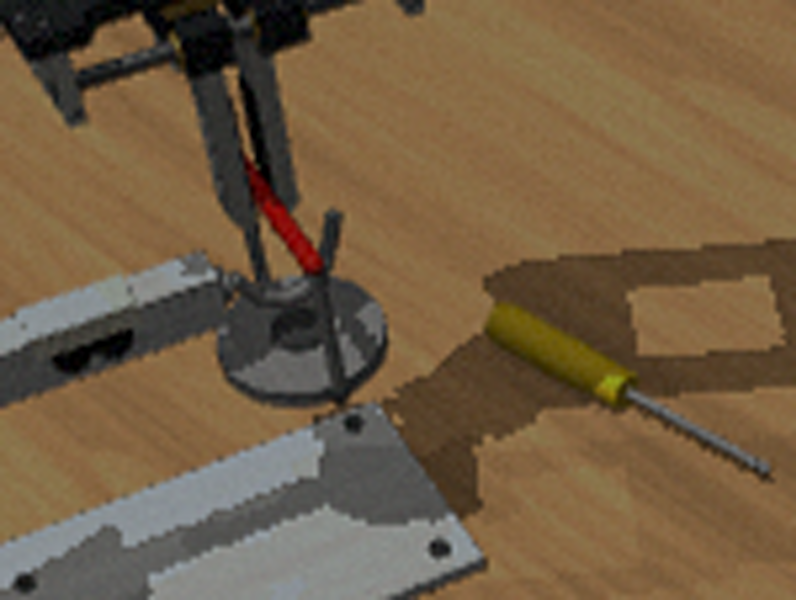

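View pics/g_w.png

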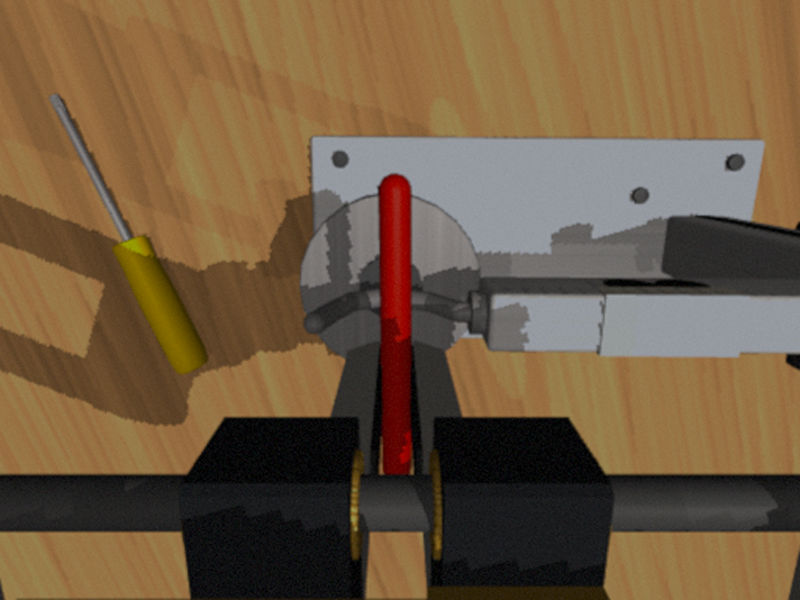

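```bash
python3 -m inch '[{"grip":0,"dx":0,"dy":-0.04,"dz":0.3,"rx":0,"ry":0,"rz":0},{"grip":0,"dx":0,"dy":0,"dz":0.4,"rx":0,"ry":0,"rz":0},{"grip":0,"dx":0,"dy":0,"dz":0.4,"rx":0,"ry":0,"rz":0},{"grip":0,"dx":0,"dy":0,"dz":0.3,"rx":0,"ry":0,"rz":0},{"grip":0,"dx":0,"dy":0,"dz":0.1,"rx":0,"ry":0,"rz":0},{"grip":0,"dx":0,"dy":0,"dz":0,"rx":0,"ry":0,"rz":0}]' | tail -c 600
python3 -m inch '[{"grip":0,"dx":0,"dy":0,"dz":0.08,"rx":0,"ry":0,"rz":0},{"grip":0,"dx":0,"dy":0,"dz":0.08,"rx":0,"ry":0,"rz":0}]' | tail -c 600
python3 -c "
from h import *
o=robot.get_obs();print(loc(o['tool_pos']))
go(o['tool_pos'],1.281)"
```

```text
time: 13.9
tool_pos: [0.4916, -0.3178, 0.1695]
ee_rot: [-3.141, -0.002, 1.283]
wrist_force: [-0.6, 0.5, -4.9]
width: 0.0092
time: 14.15
tool_pos: [0.4921, -0.3181, 0.1662]
ee_rot: [3.141, -0.002, 1.283]
wrist_force: [0.5, 0.1, -4.5]
width: 0.0089
[ -0.7 -17.1 166.2]
t 14.15 pos [ 0.4921 -0.3181  0.1662] rot [ 3.141e+00 -2.000e-03  1.283e+00] units xyz [0. 0. 0.] F [ 0.5  0.1 -4.5] w 0.0089
rot units [ 0.01 -0.02  0.02]
```

Bar axis about 0.170; expect contact within a millimetre or so.

```bash
for i in 1 2; do :; done; python3 -m inch '[{"grip":0,"dx":0,"dy":0,"dz":0.06,"rx":0,"ry":0,"rz":0},{"grip":0,"dx":0,"dy":0,"dz":0,"rx":0,"ry":0,"rz":0}]' | tail -c 600
python3 -m inch '[{"grip":0,"dx":0,"dy":0,"dz":0.06,"rx":0,"ry":0,"rz":0},{"grip":0,"dx":0,"dy":0,"dz":0,"rx":0,"ry":0,"rz":0}]' | tail -c 600
```

```text
time: 14.4
tool_pos: [0.4922, -0.3182, 0.1654]
ee_rot: [3.14, -0.001, 1.283]
wrist_force: [-0.2, 0.1, -4.4]
width: 0.0085
time: 14.65
tool_pos: [0.4923, -0.3183, 0.1651]
ee_rot: [3.139, -0.001, 1.283]
wrist_force: [-0.5, 0.2, -3.1]
width: 0.0093
```

```bash
python3 -m inch '[{"grip":0,"dx":0,"dy":0,"dz":0.08,"rx":0,"ry":0,"rz":0},{"grip":0,"dx":0,"dy":0,"dz":0,"rx":0,"ry":0,"rz":0}]' | tail -c 600
python3 -m inch '[{"grip":0,"dx":0,"dy":0,"dz":0.08,"rx":0,"ry":0,"rz":0},{"grip":0,"dx":0,"dy":0,"dz":0,"rx":0,"ry":0,"rz":0}]' | tail -c 600
python3 -c "
from h import *
s=cams.snapshot('scene'); show(s,'i_s',(150,50,230,110))"
```

```text
time: 14.9
tool_pos: [0.4925, -0.3185, 0.1649]
ee_rot: [3.137, 0.0, 1.283]
wrist_force: [-0.8, 0.6, -1.1]
width: 0.009
time: 15.15
tool_pos: [0.4925, -0.3186, 0.1646]
ee_rot: [3.136, 0.001, 1.283]
wrist_force: [-1.7, 1.5, 0.7]
width: 0.009
```

View pics/i_s.png

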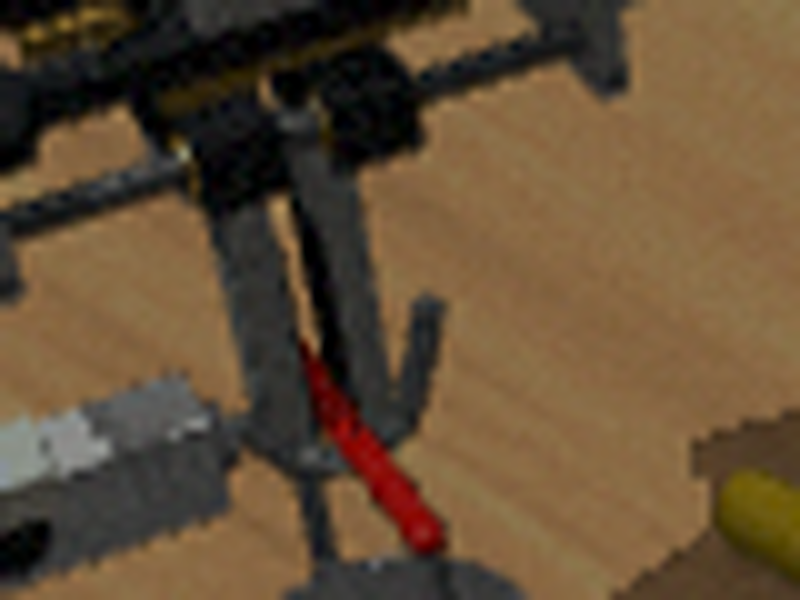

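```bash
python3 -m inch '[{"grip":0.1,"dx":0,"dy":0,"dz":0,"rx":0,"ry":0,"rz":0},{"grip":0.15,"dx":0,"dy":0,"dz":0,"rx":0,"ry":0,"rz":0},{"grip":0.28,"dx":0,"dy":0,"dz":0,"rx":0,"ry":0,"rz":0},{"grip":0.28,"dx":0,"dy":0,"dz":0,"rx":0,"ry":0,"rz":0},{"grip":0.28,"dx":0,"dy":0,"dz":0,"rx":0,"ry":0,"rz":0},{"grip":0.28,"dx":0,"dy":0,"dz":0,"rx":0,"ry":0,"rz":0}]' | tail -c 600
python3 -c "
from h import *
s=cams.snapshot('scene'); show(s,'j_s',(150,50,230,110));w=cams.snapshot('wrist');show(w,'j_w')
o=robot.get_obs();print(loc(o['tool_pos']),o['width'])"
```

```text
time: 15.95
tool_pos: [0.4941, -0.3195, 0.1636]
ee_rot: [3.132, 0.001, 1.283]
wrist_force: [-0.3, -0.3, 0.2]
width: 0.0263
[  1.5 -17.9 163.7] 0.026246377454831278
```

View pics/j_s.png

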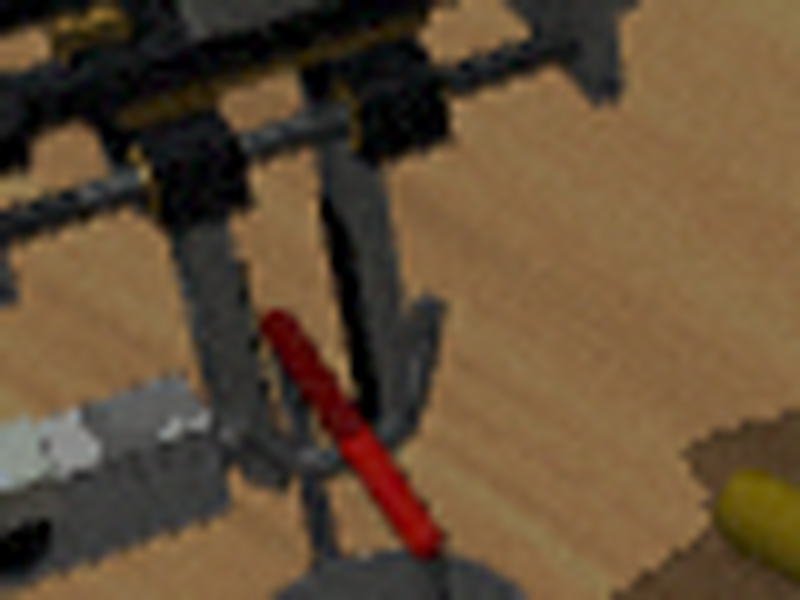

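View pics/j_w.png

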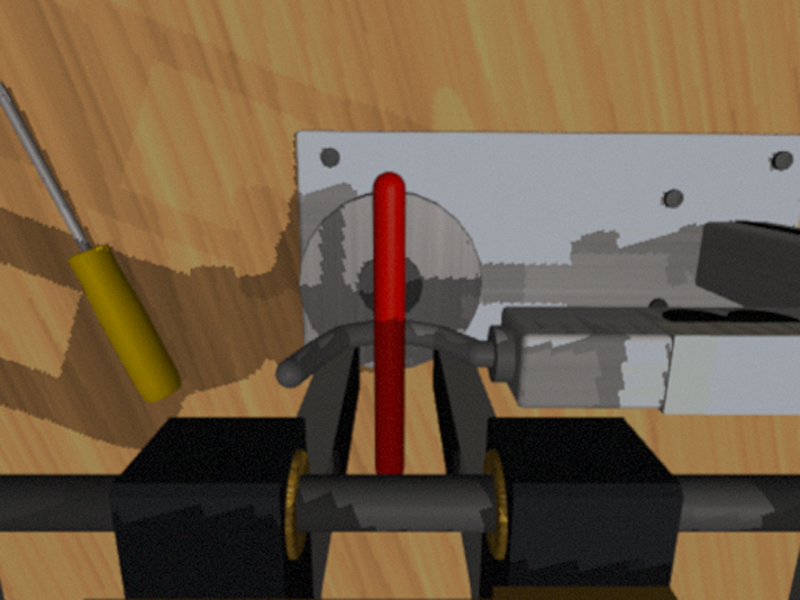

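```bash
python3 -m inch '[{"grip":0.28,"dx":0,"dy":-0.05,"dz":-0.1,"rx":0,"ry":0,"rz":0},{"grip":0.28,"dx":0,"dy":0,"dz":-0.3,"rx":0,"ry":0,"rz":0},{"grip":0.28,"dx":0,"dy":0,"dz":-0.5,"rx":0,"ry":0,"rz":0},{"grip":0.28,"dx":0,"dy":0,"dz":-0.7,"rx":0,"ry":0,"rz":0},{"grip":0.28,"dx":0,"dy":0,"dz":-0.9,"rx":0,"ry":0,"rz":0},{"grip":0.28,"dx":0,"dy":0,"dz":-1,"rx":0,"ry":0,"rz":0},{"grip":0.28,"dx":0,"dy":0,"dz":-0.6,"rx":0,"ry":0,"rz":0},{"grip":0.28,"dx":0,"dy":0,"dz":0,"rx":0,"ry":0,"rz":0}]' | tail -c 600
python3 -c "
from h import *
s=cams.snapshot('scene'); show(s,'k_s',(130,50,250,140));t=cams.snapshot('top');show(t,'k_t',(120,160,230,243))
o=robot.get_obs();print(loc(o['tool_pos']),o['width'])
go([.505,.244,.25],-2.82)
print(place(t,'knob_grip'),place(s,'knob_grip'))
"
```

```text
time: 17.05
tool_pos: [0.4925, -0.3192, 0.2765]
ee_rot: [3.126, 0.004, 1.283]
wrist_force: [0.0, 0.2, 0.0]
width: 0.0265
[ -0.6 -17.8 274.3] 0.026376239119009902
t 17.15 pos [ 0.492  -0.3188  0.2743] rot [3.129e+00 3.000e-03 1.283e+00] units xyz [21.74 -5.9   0.84] F [ 0.3  0.1 -0.4] w 0.0264
rot units [  0.05   0.17 -24.98]
[(0.64, array([175.6, 229.2]))] [(0.79, array([361. , 237.5]))]
```

View pics/k_s.png

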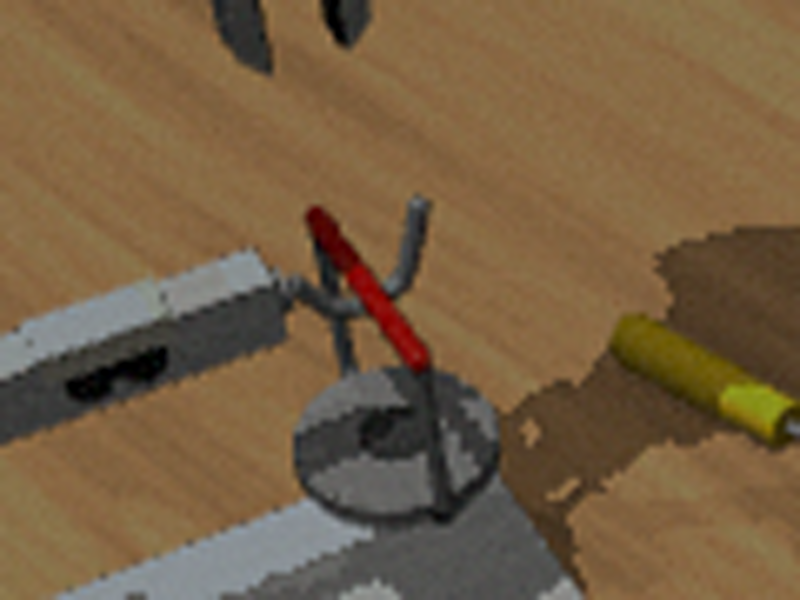

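```bash
python3 -m inch '[{"grip":0.4,"dx":0.6,"dy":-0.2,"dz":0,"rx":0,"ry":0,"rz":0},{"grip":0.6,"dx":1,"dy":-0.27,"dz":0,"rx":0,"ry":0,"rz":0},{"grip":0.8,"dx":1,"dy":-0.27,"dz":0,"rx":0,"ry":0,"rz":0},{"grip":0.8,"dx":1,"dy":-0.27,"dz":0,"rx":0,"ry":0,"rz":0},{"grip":0.8,"dx":1,"dy":-0.27,"dz":0,"rx":0,"ry":0,"rz":0},{"grip":0.8,"dx":1,"dy":-0.27,"dz":0,"rx":0,"ry":0,"rz":0},{"grip":0.8,"dx":1,"dy":-0.27,"dz":0,"rx":0,"ry":0,"rz":0},{"grip":0.8,"dx":1,"dy":-0.27,"dz":0,"rx":0,"ry":0,"rz":0},{"grip":0.8,"dx":1,"dy":-0.27,"dz":0,"rx":0,"ry":0,"rz":0},{"grip":0.8,"dx":1,"dy":-0.27,"dz":0,"rx":0,"ry":0,"rz":0},{"grip":0.8,"dx":1,"dy":-0.27,"dz":0,"rx":0,"ry":0,"rz":0},{"grip":0.8,"dx":1,"dy":-0.27,"dz":0,"rx":0,"ry":0,"rz":0}]' | tail -c 600
python3 -m inch '[{"grip":0.8,"dx":1,"dy":-0.27,"dz":0,"rx":0,"ry":0,"rz":0},{"grip":0.8,"dx":1,"dy":-0.27,"dz":0,"rx":0,"ry":0,"rz":0},{"grip":0.8,"dx":1,"dy":-0.27,"dz":0,"rx":0,"ry":0,"rz":0},{"grip":0.8,"dx":1,"dy":-0.27,"dz":0,"rx":0,"ry":0,"rz":0},{"grip":0.8,"dx":1,"dy":-0.27,"dz":0,"rx":0,"ry":0,"rz":0},{"grip":0.8,"dx":1,"dy":-0.27,"dz":0,"rx":0,"ry":0,"rz":0},{"grip":0.8,"dx":1,"dy":-0.27,"dz":0,"rx":0,"ry":0,"rz":0},{"grip":0.8,"dx":1,"dy":-0.27,"dz":0,"rx":0,"ry":0,"rz":0},{"grip":0.8,"dx":0.8,"dy":-0.27,"dz":0,"rx":0,"ry":0,"rz":0},{"grip":0.8,"dx":0,"dy":0,"dz":0,"rx":0,"ry":0,"rz":-1},{"grip":0.8,"dx":0,"dy":0,"dz":0,"rx":0,"ry":0,"rz":-1},{"grip":0.8,"dx":0,"dy":0,"dz":0,"rx":0,"ry":0,"rz":-1}]' | tail -c 600
python3 -m inch '[{"grip":0.8,"dx":0,"dy":0,"dz":0,"rx":0,"ry":0,"rz":-1},{"grip":0.8,"dx":0,"dy":0,"dz":0,"rx":0,"ry":0,"rz":-1},{"grip":0.8,"dx":0,"dy":0,"dz":0,"rx":0,"ry":0,"rz":-1},{"grip":0.8,"dx":0,"dy":0,"dz":0,"rx":0,"ry":0,"rz":-1},{"grip":0.8,"dx":0,"dy":0,"dz":0,"rx":0,"ry":0,"rz":-1},{"grip":0.8,"dx":0,"dy":0,"dz":0,"rx":0,"ry":0,"rz":-1},{"grip":0.8,"dx":0,"dy":0,"dz":0,"rx":0,"ry":0,"rz":-1},{"grip":0.8,"dx":0,"dy":0,"dz":0,"rx":0,"ry":0,"rz":-1},{"grip":0.8,"dx":0,"dy":0,"dz":0,"rx":0,"ry":0,"rz":-1},{"grip":0.8,"dx":0,"dy":0,"dz":0,"rx":0,"ry":0,"rz":-1},{"grip":0.8,"dx":0,"dy":0,"dz":0,"rx":0,"ry":0,"rz":-1},{"grip":0.8,"dx":0,"dy":0,"dz":0,"rx":0,"ry":0,"rz":-1}]' | tail -c 600
python3 -c "
from h import *
go([.505,.244,.25],-2.82)
"
```

```text
time: 18.75
tool_pos: [0.4901, 0.0025, 0.2626]
ee_rot: [-3.13, -0.006, 1.287]
wrist_force: [0.6, 0.9, -0.1]
width: 0.0754
time: 20.25
tool_pos: [0.4779, 0.2483, 0.2551]
ee_rot: [-3.111, -0.008, 1.569]
wrist_force: [-0.1, -0.1, 0.7]
width: 0.0751
time: 21.75
tool_pos: [0.4625, 0.2537, 0.2454]
ee_rot: [-3.121, -0.048, 2.661]
wrist_force: [0.5, 0.2, -0.3]
width: 0.0752
t 21.75 pos [0.4625 0.2537 0.2454] rot [-3.121 -0.048  2.661] units xyz [-1.68  0.44 -0.27] F [ 0.5  0.2 -0.3] w 0.0752
rot units [-0.   -0.61 -9.18]
```

```bash
python3 -m inch '[{"grip":0.8,"dx":-0.5,"dy":0.2,"dz":0,"rx":0,"ry":-0.3,"rz":-1},{"grip":0.8,"dx":-0.5,"dy":0.2,"dz":0,"rx":0,"ry":-0.3,"rz":-1},{"grip":0.8,"dx":0,"dy":0,"dz":0,"rx":0,"ry":0,"rz":-1},{"grip":0.8,"dx":0,"dy":0,"dz":0,"rx":0,"ry":0,"rz":-1},{"grip":0.8,"dx":0,"dy":0,"dz":0,"rx":0,"ry":0,"rz":-1},{"grip":0.8,"dx":0,"dy":0,"dz":0,"rx":0,"ry":0,"rz":-1},{"grip":0.8,"dx":0,"dy":0,"dz":0,"rx":0,"ry":0,"rz":-1},{"grip":0.8,"dx":0,"dy":0,"dz":0,"rx":0,"ry":0,"rz":-1},{"grip":0.8,"dx":0,"dy":0,"dz":0,"rx":0,"ry":0,"rz":-1},{"grip":0.8,"dx":0,"dy":0,"dz":0,"rx":0,"ry":0,"rz":0}]' | tail -c 600
python3 -c "
from h import *
w=cams.snapshot('wrist');show(w,'l_w')
go([.505,.244,.25],-2.82)
print(place(w,'knob_grip'),[onz(w,p[1],.117) for p in place(w,'knob_grip')])
"
```

```text
time: 23.0
tool_pos: [0.4774, 0.2566, 0.2363]
ee_rot: [-3.129, -0.025, -2.803]
wrist_force: [-0.0, -0.6, 0.3]
width: 0.0749
t 23.05 pos [0.4774 0.2566 0.2362] rot [-3.129 -0.025 -2.803] units xyz [-0.86 -0.85 -0.56] F [-1.3  0.1  0.3] w 0.0754
rot units [-0.14 -0.29  0.2 ]
[(0.57, array([230.5, 218.5]))] [array([0.50990487, 0.24537484, 0.117     ])]
```

View pics/l_w.png

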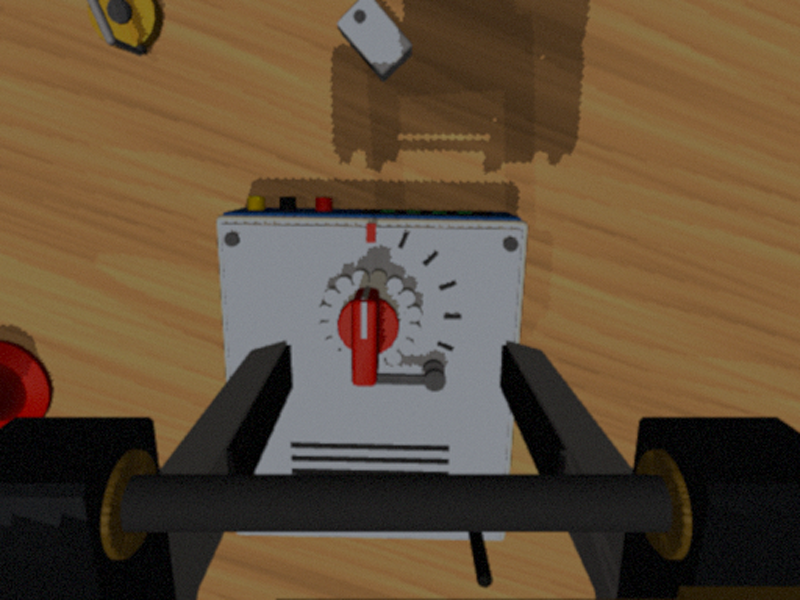

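```bash
python3 -c "
from h import *
w=cams.snapshot('wrist')
k=1.5625
P=lambda x,y:(x/k-.5,y/k-.5)
a=onz(w,P(220,222),.067);b=onz(w,P(525,222),.067);print(a,b,np.linalg.norm(a-b),'amp yaw',np.arctan2(*(b-a)[[1,0]])-np.pi/2)
q=onz(w,P(222,280),.067); q2=onz(w,P(228,370),.067); r=onz(w,P(523,280),.067); r2=onz(w,P(518,370),.067); print('side yaws',np.arctan2(*(q2-q)[[1,0]]),np.arctan2(*(r2-r)[[1,0]]))
m=(a+b)/2; print('axis from front edge',m+.062*np.array([np.cos(.32),np.sin(.32),0]))
h=onz(w,P(368,292),.129);t=onz(w,P(364,384),.129);print('wing',h,t,np.linalg.norm(h-t),(h+t)/2,np.arctan2(*(t-h)[[1,0]]))
print('skirt',onz(w,P(368,325),.095))
"
```

```text
[0.48198099 0.13726688 0.067     ] [0.41768968 0.31892781 0.067     ] 0.19270200933542178 amp yaw 0.3401523156711068
side yaws 0.32894947692459103 0.3391664457871051
axis from front edge [0.50868793 0.24760047 0.067     ]
wing [0.47872513 0.23945752 0.129     ] [0.52905489 0.25416775 0.129     ] 0.052435448449253956 [0.50389001 0.24681263 0.129     ] 0.28435642576941694
skirt [0.50634891 0.24650885 0.095     ]
```

```bash
python3 -c "
from h import *
go([.506,.246,.18],-2.8166)"
python3 -m inch '[{"grip":0.6,"dx":0,"dy":0,"dz":0,"rx":-0.14,"ry":-0.29,"rz":0.16},{"grip":0.5,"dx":-0.4,"dy":-0.4,"dz":0.2,"rx":0,"ry":0,"rz":0},{"grip":0.5,"dx":-0.4,"dy":-0.4,"dz":0.4,"rx":0,"ry":0,"rz":0},{"grip":0.5,"dx":0,"dy":0,"dz":0,"rx":0,"ry":0,"rz":0}]' | tail -c 300
python3 -c "
from h import *
go([.506,.246,.16],-2.8166)"
```

```text
t 23.2 pos [0.4781 0.2564 0.2367] rot [-3.129 -0.024 -2.803] units xyz [-0.97 -0.73  2.26] F [-1.2 -0.3  0.5] w 0.0751
rot units [-0.14 -0.28  0.16]
time: 23.7
tool_pos: [0.5054, 0.2424, 0.2203]
ee_rot: [3.141, 0.003, -2.82]
wrist_force: [-0.7, -0.1, 0.7]
width: 0.0473
t 23.7 pos [0.5054 0.2424 0.2203] rot [ 3.141e+00  3.000e-03 -2.820e+00] units xyz [-0.06  0.13  2.41] F [-0.7 -0.1  0.7] w 0.0473
rot units [ 0.    0.03 -0.03]
```

```bash
python3 -m inch '[{"grip":0.5,"dx":-0.06,"dy":0.13,"dz":0.9,"rx":0,"ry":0,"rz":0},{"grip":0.5,"dx":0,"dy":0,"dz":0.9,"rx":0,"ry":0,"rz":0},{"grip":0.5,"dx":0,"dy":0,"dz":0.6,"rx":0,"ry":0,"rz":0},{"grip":0.5,"dx":0,"dy":0,"dz":0,"rx":0,"ry":0,"rz":0}]' | tail -c 300
python3 -c "
from h import *
w=cams.snapshot('wrist');show(w,'m_w');s=cams.snapshot('scene');show(s,'m_s',(300,170,420,260))
go([.506,.246,.112],-2.8166)"
```

```text
time: 24.2
tool_pos: [0.5071, 0.2456, 0.1582]
ee_rot: [3.141, 0.002, -2.822]
wrist_force: [-0.3, -0.7, 0.5]
width: 0.0468
t 24.3 pos [0.508  0.246  0.1602] rot [ 3.141  0.006 -2.821] units xyz [0.08 0.02 1.93] F [-0.3  0.2  0.6] w 0.0469
rot units [ 0.01  0.07 -0.06]
```

View pics/m_w.png

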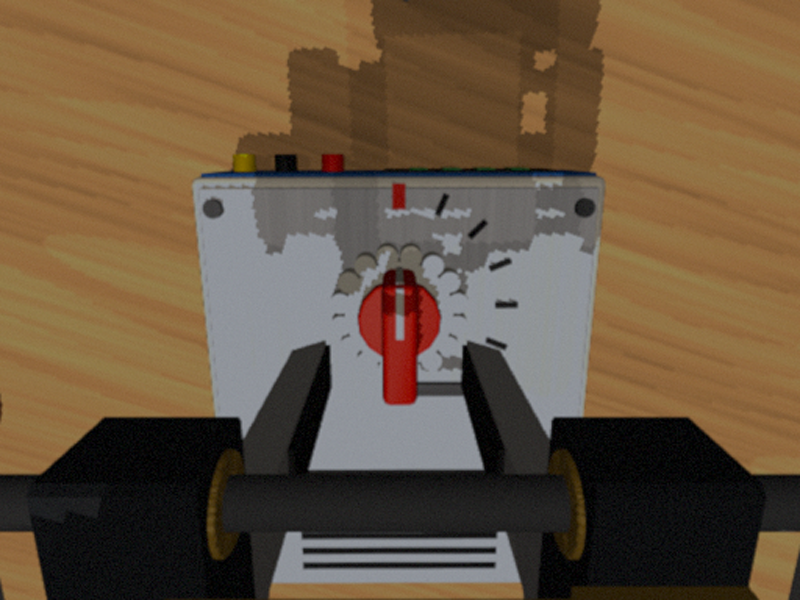

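View pics/m_s.png

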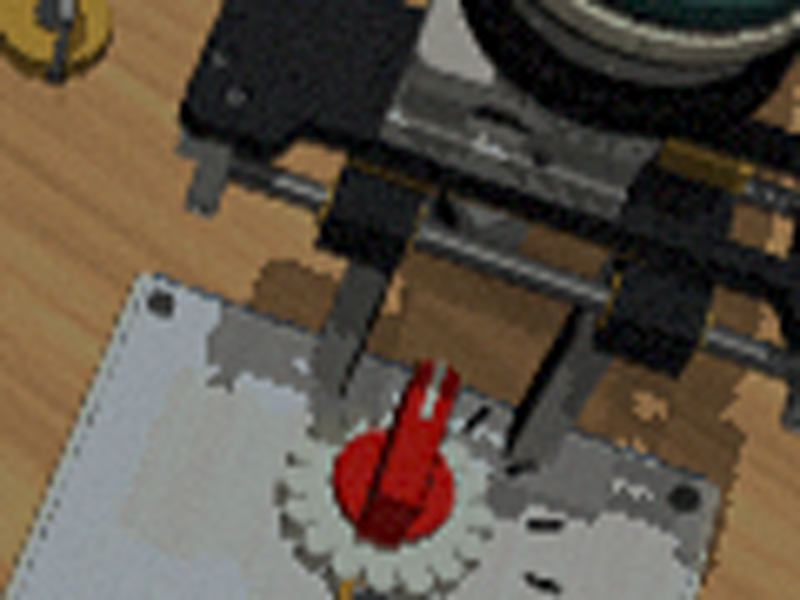

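```bash
python3 -c "
from h import *
w=cams.snapshot('wrist')
k=1.5625
P=lambda x,y:(x/k-.5,y/k-.5)
h=onz(w,P(399.5,273),.129);t=onz(w,P(400,403),.129);print('wing',h,t,np.linalg.norm(h-t),(h+t)/2,np.arctan2(*(t-h)[[1,0]]))
c=(h+t)/2; c[2]=.112
go(c,-2.8166)"
```

```text
wing [0.47973239 0.23809281 0.129     ] [0.53091395 0.25536094 0.129     ] 0.05401611651829202 [0.50532317 0.24672688 0.129     ] 0.32539692158003336
t 24.35 pos [0.5082 0.2461 0.1607] rot [ 3.141  0.007 -2.821] units xyz [0.11 0.06 1.95] F [ 0.  -0.3 -0.5] w 0.0469
rot units [ 0.01  0.08 -0.06]
```

Aligned; descend to z 0.112 at (0.5057, 0.2463) and close.

```bash
python3 -m inch '[{"grip":0.5,"dx":0.1,"dy":0.04,"dz":0.6,"rx":0,"ry":0.08,"rz":0},{"grip":0.5,"dx":0,"dy":0,"dz":0.7,"rx":0,"ry":0,"rz":0},{"grip":0.5,"dx":0,"dy":0,"dz":0.5,"rx":0,"ry":0,"rz":0},{"grip":0.5,"dx":0,"dy":0,"dz":0,"rx":0,"ry":0,"rz":0}]' | tail -c 300
python3 -c "
from h import *
go([.5057,.2463,.112],-2.8166)"
```

```text
time: 24.85
tool_pos: [0.5057, 0.2466, 0.1135]
ee_rot: [3.141, 0.001, -2.821]
wrist_force: [-0.2, 0.9, 0.1]
width: 0.0471
t 24.85 pos [0.5057 0.2466 0.1135] rot [ 3.141e+00  1.000e-03 -2.821e+00] units xyz [ 0.   -0.01  0.06] F [-0.2  0.9  0.1] w 0.0471
rot units [ 0.01  0.01 -0.05]
```

```bash
python3 -m inch '[{"grip":0,"dx":0,"dy":0,"dz":0,"rx":0,"ry":0,"rz":0},{"grip":0,"dx":0,"dy":0,"dz":0,"rx":0,"ry":0,"rz":0},{"grip":0,"dx":0,"dy":0,"dz":0,"rx":0,"ry":0,"rz":0},{"grip":0,"dx":0,"dy":0,"dz":0,"rx":0,"ry":0,"rz":0},{"grip":0,"dx":0,"dy":0,"dz":0,"rx":0,"ry":0,"rz":0},{"grip":0,"dx":0,"dy":0,"dz":0,"rx":0,"ry":0,"rz":0},{"grip":0,"dx":0,"dy":0,"dz":0,"rx":0,"ry":0,"rz":0}]' | tail -c 300
python3 -c "
from h import *
go([.5057,.2463,.112],-2.8166); print(robot.get_obs()['wrist_torque'])"
```

```text
time: 25.72
tool_pos: [0.5065, 0.2469, 0.1147]
ee_rot: [3.141, 0.003, -2.821]
wrist_force: [-0.1, 0.7, 0.0]
width: 0.0137
t 25.73 pos [0.5065 0.2469 0.1147] rot [ 3.141e+00  3.000e-03 -2.821e+00] units xyz [ 0.04 -0.01  0.11] F [-0.1  0.7  0. ] w 0.0137
rot units [ 0.01  0.04 -0.05]
[-0.03817564 -0.04773007  0.10793497]
```

```bash
python3 -m inch '[{"grip":0,"dx":0,"dy":0,"dz":0,"rx":0,"ry":0,"rz":0.7},{"grip":0,"dx":0,"dy":0,"dz":0,"rx":0,"ry":0,"rz":0.7},{"grip":0,"dx":0,"dy":0,"dz":0,"rx":0,"ry":0,"rz":0.7},{"grip":0,"dx":0,"dy":0,"dz":0,"rx":0,"ry":0,"rz":0.7}]' | tail -c 300
python3 -c "
from h import *
go([.5063,.2467,.114],2.285); print(robot.get_obs()['wrist_torque'])"
```

```text
time: 26.22
tool_pos: [0.5065, 0.2467, 0.1146]
ee_rot: [3.141, 0.003, -3.072]
wrist_force: [-0.4, -0.6, -0.5]
width: 0.0142
t 26.23 pos [0.5065 0.2467 0.1146] rot [ 3.141e+00  3.000e-03 -3.072e+00] units xyz [0.01 0.   0.03] F [-0.4 -0.6 -0.5] w 0.0142
rot units [ 0.03  0.03 10.62]
[ 0.00866315 -0.0425539   0.14584996]
```

```bash
python3 -m inch '[{"grip":0,"dx":0,"dy":0,"dz":0,"rx":0,"ry":0,"rz":0.8},{"grip":0,"dx":0,"dy":0,"dz":0,"rx":0,"ry":0,"rz":0.8},{"grip":0,"dx":0,"dy":0,"dz":0,"rx":0,"ry":0,"rz":0.8},{"grip":0,"dx":0,"dy":0,"dz":0,"rx":0,"ry":0,"rz":0.8},{"grip":0,"dx":0,"dy":0,"dz":0,"rx":0,"ry":0,"rz":0.8}]' | tail -c 300
python3 -c "
from h import *
go([.5063,.2467,.114],2.285); print(robot.get_obs()['wrist_torque'])"
```

```text
time: 26.85
tool_pos: [0.5064, 0.2464, 0.1147]
ee_rot: [3.141, 0.003, 2.852]
wrist_force: [-0.5, -1.2, -0.2]
width: 0.0141
t 26.85 pos [0.5064 0.2464 0.1147] rot [3.141e+00 3.000e-03 2.852e+00] units xyz [0.01 0.01 0.03] F [-0.5 -1.2 -0.2] w 0.0141
rot units [0.02 0.03 6.5 ]
[-0.02498412 -0.03982172  0.15762703]
```

```bash
python3 -m inch '[{"grip":0,"dx":0,"dy":0,"dz":0,"rx":0,"ry":0,"rz":0.8},{"grip":0,"dx":0,"dy":0,"dz":0,"rx":0,"ry":0,"rz":0.8},{"grip":0,"dx":0,"dy":0,"dz":0,"rx":0,"ry":0,"rz":0.8},{"grip":0,"dx":0,"dy":0,"dz":0,"rx":0,"ry":0,"rz":0.8},{"grip":0,"dx":0,"dy":0,"dz":0,"rx":0,"ry":0,"rz":0.8},{"grip":0,"dx":0,"dy":0,"dz":0,"rx":0,"ry":0,"rz":0}]' | tail -c 300
python3 -c "
from h import *
go([.5063,.2467,.114],2.285); print(robot.get_obs()['wrist_torque'])
w=cams.snapshot('wrist');show(w,'n_w');s=cams.snapshot('scene');show(s,'n_s',(300,170,420,260))
"
```

```text
time: 27.6
tool_pos: [0.5063, 0.2461, 0.1147]
ee_rot: [3.141, 0.003, 2.494]
wrist_force: [0.2, -0.5, -1.6]
width: 0.0138
t 27.6 pos [0.5063 0.2461 0.1147] rot [3.141e+00 3.000e-03 2.494e+00] units xyz [0.02 0.02 0.03] F [ 0.2 -0.5 -1.6] w 0.0138
rot units [0.01 0.03 2.39]
[-0.0496481   0.00804064  0.04388074]
```

View pics/n_w.png

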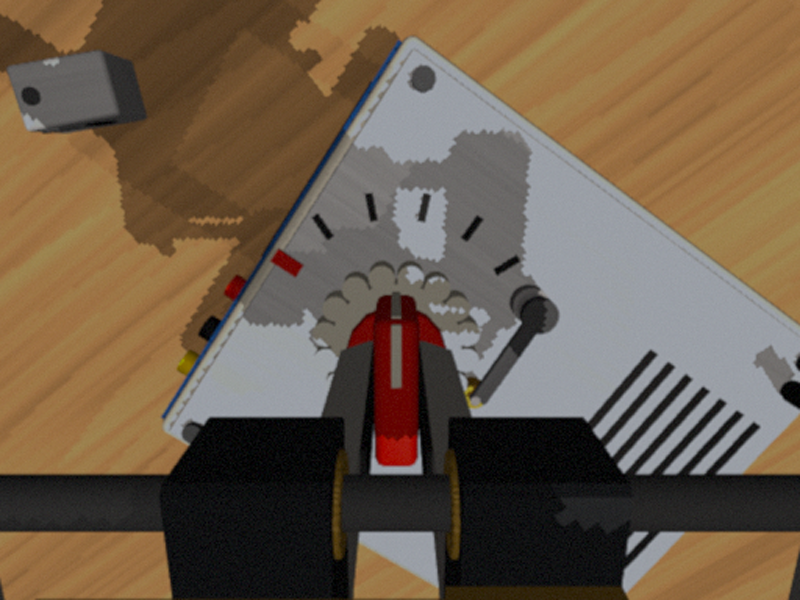

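View pics/n_s.png

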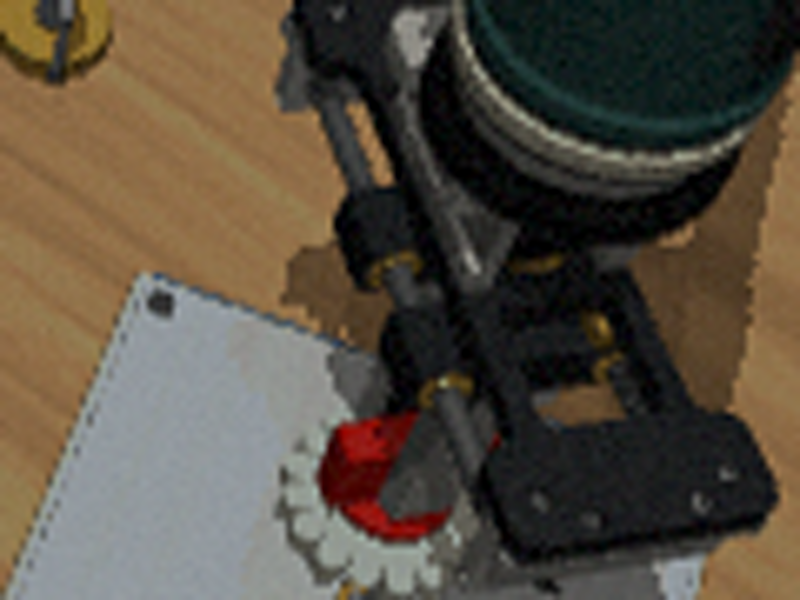

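```bash
python3 -m inch '[{"grip":0,"dx":0,"dy":0,"dz":0,"rx":0,"ry":0,"rz":0.6},{"grip":0,"dx":0,"dy":0,"dz":0,"rx":0,"ry":0,"rz":0.6},{"grip":0,"dx":0,"dy":0,"dz":0,"rx":0,"ry":0,"rz":0.6},{"grip":0,"dx":0,"dy":0,"dz":0,"rx":0,"ry":0,"rz":0.3},{"grip":0,"dx":0,"dy":0,"dz":0,"rx":0,"ry":0,"rz":0.1}]' | tail -c 300
python3 -c "
from h import *
go([.5063,.2467,.114],2.285); print(robot.get_obs()['wrist_torque'])
w=cams.snapshot('wrist');show(w,'o_w')
go([.5063,.2467,.114],2.285); print(robot.get_obs()['wrist_torque'])
"
```

```text
time: 28.32
tool_pos: [0.5062, 0.246, 0.1147]
ee_rot: [3.141, 0.002, 2.301]
wrist_force: [0.1, 0.7, -0.0]
width: 0.0142
t 28.32 pos [0.5062 0.246  0.1147] rot [3.141e+00 2.000e-03 2.301e+00] units xyz [0.02 0.02 0.03] F [ 0.1  0.7 -0. ] w 0.0142
rot units [0.01 0.03 0.18]
[-0.05116992  0.02331786  0.13063765]
t 28.38 pos [0.5062 0.246  0.1147] rot [3.141e+00 2.000e-03 2.300e+00] units xyz [0.02 0.02 0.03] F [0.2 0.3 0.3] w 0.0139
rot units [0.01 0.03 0.18]
[-0.08873499  0.01185457  0.02665603]
```

View pics/o_w.png

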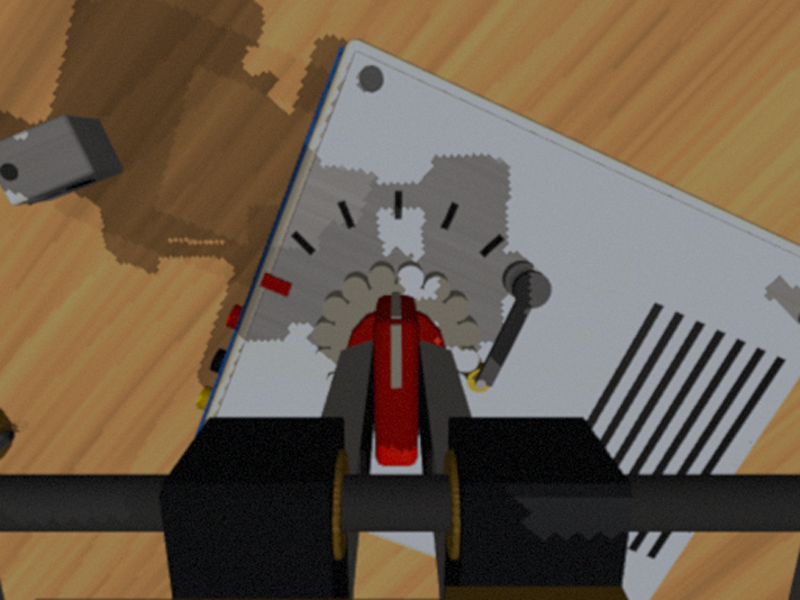

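```bash
python3 -m inch '[{"grip":0,"dx":0,"dy":0,"dz":0,"rx":0,"ry":0,"rz":0.1},{"grip":0,"dx":0,"dy":0,"dz":0,"rx":0,"ry":0,"rz":0.05},{"grip":0,"dx":0,"dy":0,"dz":0,"rx":0,"ry":0,"rz":0},{"grip":0,"dx":0,"dy":0,"dz":0,"rx":0,"ry":0,"rz":0},{"grip":0,"dx":0,"dy":0,"dz":0,"rx":0,"ry":0,"rz":0},{"grip":0,"dx":0,"dy":0,"dz":0,"rx":0,"ry":0,"rz":0}]' | tail -c 300
python3 -c "
from h import *
w=cams.snapshot('wrist');show(w,'p_w');s=cams.snapshot('scene');show(s,'p_s',(100,40,420,280))
t=cams.snapshot('top');show(t,'p_t')
go([.5063,.2467,.114],2.285); print(robot.get_obs()['wrist_torque'],robot.get_obs()['qvel'])
"
```

```text
time: 29.12
tool_pos: [0.5062, 0.246, 0.1147]
ee_rot: [3.14, 0.002, 2.287]
wrist_force: [0.2, 0.4, -0.4]
width: 0.0141
t 29.27 pos [0.5062 0.246  0.1147] rot [3.141e+00 2.000e-03 2.287e+00] units xyz [0.02 0.02 0.03] F [-0.4  0.7 -0.4] w 0.0136
rot units [0.01 0.03 0.03]
[-0.06565648  0.003141    0.10939153] [ 3.89586163e-05  1.57168815e-04  2.54454442e-04 -1.34524702e-03
 -6.28379375e-04 -2.58999311e-04]
```

View pics/p_w.png

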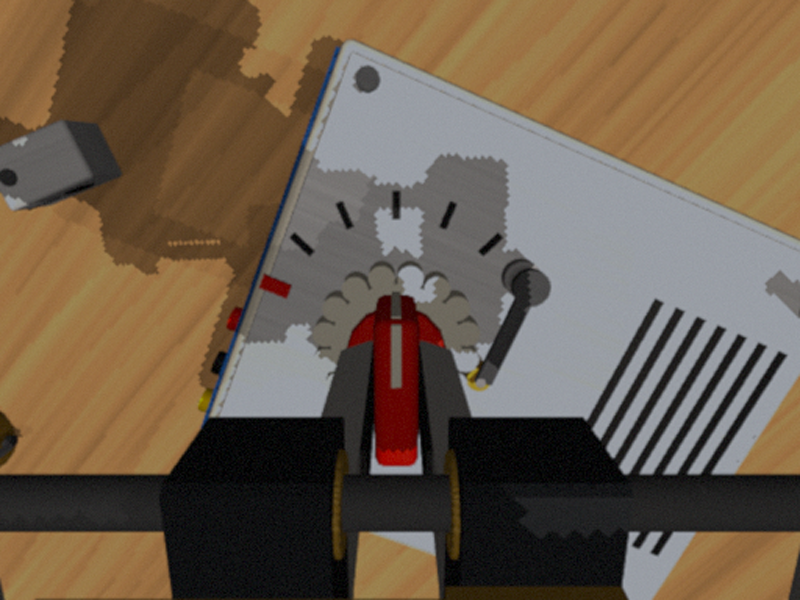

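View pics/p_s.png

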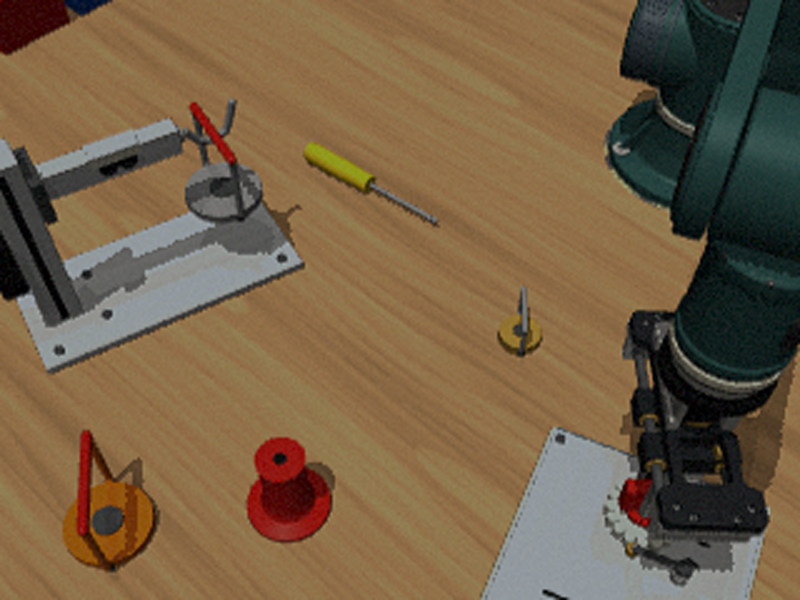

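View pics/p_t.png

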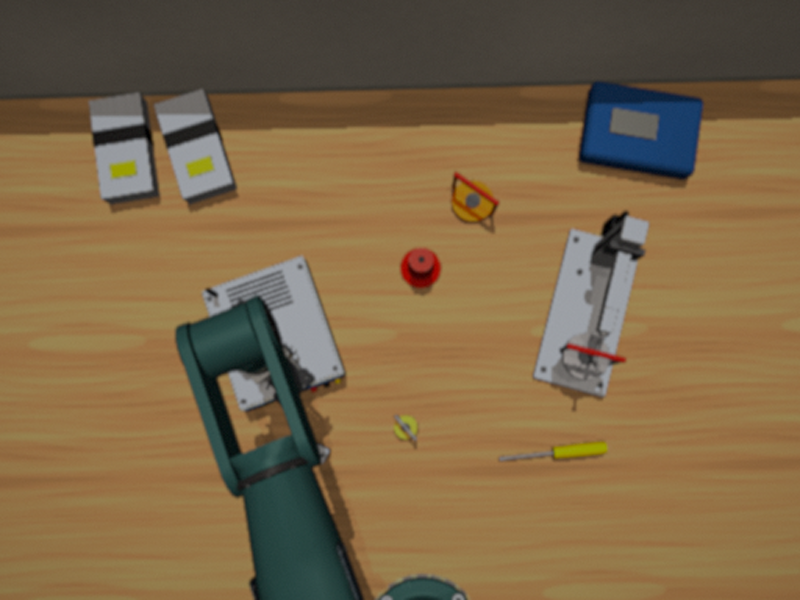

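The pointer (column 397) lines up with the third black mark (396, 205). The weight hangs level on the hook at rest, with the fingers off it, and the bystanders are where they were. I'm handing in now.

```bash
python3 -c "
from bench import robot
print(robot.close_job())"
```

```text
the job is handed in; nothing more can be done
None
```

The job is handed in at about 29 s of the 61 s allowed, and every check I made before that passed; the hand-in itself gave no verdict.

- **Weight:** I used the steel half-kilo weight, not the orange look-alike or the brass one. I gripped its bar 18 mm off the middle so the fingers cleared the hook. I lowered it in small steps until the wrist load fell from about 5 N to 0, then let go and backed straight up. The last pictures show it hanging level from the middle of the bar, with the fingers away.
- **Knob:** I gripped the wing at its off stop and turned it clockwise, and the tool's yaw changed by about 1.175 rad (third click: 1.178). The pointer lines up with the third black mark. The fingers are still closed on the 14 mm wing, with the arm still and about 0.1 Nm at the wrist against the spring.
- **Not measured directly:** I counted the clicks from the angle and the marks, because the wrist torque readings were too noisy to show each one. The 2 N grip on the knob follows from the fixed grip force.
- **Other things on the bench:** the drum, screwdriver and small weight look unmoved in the last pictures. The clamp is partly hidden in the last top view. The wrist camera shows it standing beside the amplifier, but I did not measure it again.

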